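# Catch pebbles off the tilt-out crate and funnel them into the jar

### The arm

A 6-joint arm with a two-finger parallel gripper is mounted at the origin on the work surface. World frame = base frame: x ahead of the robot, y to its left, z up, the work surface at z = 0. Lengths are in m, angles in rad, forces in N, time in s.
With the tool pointing down it reaches from about 0.3 to 0.85 m from the base axis. Payload 4.2 kg.
Tool frame: the origin (TCP) lies between the finger pads; the fingertips stand 14 mm ahead of it and the grasp point (between the pads) lies 5 mm behind it; z points along the fingers, y is the direction in which the jaws open and shut (so a half turn about z gives the same grasp; the last joint's range is limited). The gripper opens to 91 mm and grips with 3 to 60 N. Pads are 32 mm wide; open, the fingers measure 118 mm over their backs; the gripper's body (76 mm by 178 mm) begins 60 mm behind the grasp point.
Start: joints at [-1.334, 0.32, 1.565, -0, 1.257, -0.02], TCP at [0.146, -0.556, 0.228] pointing down, gripper open.
Joint ranges: [-3.11, 3.11], [-0.84, 2.01], [0.21, 2.61], [-1.34, 4.49], [0.05, 2.63], [-2.56, 2.56]. Speed limits (rad/s): [2.57, 2.57, 3.14, 3.14, 3.14, 3.14].

### API

Orientations are given as [roll, pitch, yaw] about the fixed x, y, z axes, in that order (R = Rz(yaw) Ry(pitch) Rx(roll)).
In Python, from bench import * gives the robot as it stands. The module is installed in compiled form; this text tells all that it offers.
- The arm moves only by the tool send_rows, never from a script. Its argument "moves" is a list of rows, each an object with "travel": the shift along the tool's x, y, z in cm, a list of three; "turn": the turn, a rotation vector about the tool's x, y, z in degrees, a list of three; "fingers": the closure in counts, from 0 (fully open) to 255 (shut). In form: [{"travel": [x, y, z], "turn": [rx, ry, rz], "fingers": fingers}, ...]. A call has 1 to 20 rows; each row shifts and turns the commanded pose from where the row before left it, along the tool's axes as they then stand; what a row does not reach is not made up. A row lasts 1/8 s, in which the tool goes at most 62.5 mm and 10.7 degrees, less where a joint would pass 70% of its speed; a pose out of reach is approached as far as the arm can. A call is refused whole if a number of a shift passes 6.25 or a number of a turn 10.7, either way. A call with a gripper value outside its range is refused whole. The fingers move at their own pace and stop on an object; the grip force is fixed at half the most. Time passes only in rows, so rows that do not move let the fingers close. It gives the time, the measured TCP pose, the force and the opening at its end, in the units of the state.
- sense(): the state, without advancing time (a new reading comes with each control period).
- grab_frame(name): name is "side" or "top" or "wrist"; returns a dict with "frame" (384x512x3 uint8, red, green, blue), "depth" (384x512 float32, m along the optical axis (not along the pixel's ray), 0 where there is no reading), "fov_y" (degrees; the focal length in pixels is half the picture's height over the tangent of half this angle, whatever the lens; pixels are square), "cx", "cy" (the principal point, pixels), "view" (4x4, takes a point from world to camera coordinates); the wrist camera has in their place "tool_from_camera" (4x4, takes a point from camera to tool coordinates, whose origin is the TCP and whose axes are the flange's). Camera axes: x right, y down, z forward; pixel columns grow to the right and rows downward; lengths in m; the calibration is good to about 2 mm. The wrist camera is an equidistant fisheye: a pixel r from the principal point sees the ray r / f radians off the axis. A picture is of the moment at which its call begins: read the wrist's pose just before it.
- job_done(): hands the job in, once; it reports no verdict.
Trained networks look in the newest picture that a camera, given by its name, has taken for a name from the list of things; names that differ only in an ending like _2 or _b are one class to them, and where a whole thing is asked for, a point or a joint stands for the part that bears it (a point fixed in the world has none). Each returns a list of dicts, best first, with "p" (0 to 1); they miss things now and then, are a little off and sometimes report something else, mostly with a low value. They report only what shows in the picture. A call takes as long as a camera call. They do not tell look-alikes from the thing itself.
- spot_in(query, camera): "rect" ([left, top, width, height] in pixels, round what is visible of it).
The state is a dict: "t": time; "joint_pos": joint angles; "dq": joint speeds; "effort": joint torques, N m; "tcp_pos": TCP position; "orientation": TCP orientation; "contact_force": force on the tool from outside, world axes, zero at the start; "ft_torque": the same for the moment, N m; "width": opening from 0.0 (shut) to 1.0 (fully open).
Only numpy, scipy, OpenCV 4.12 (cv2) and the standard library are available. Lean on these libraries where they do the work, as an engineer would, in place of code of your own. Each camera call takes 0.05 s, during which the arm holds its last target.

### The job

Move the white funnel from the flowerpot into the mouth of the glass jar, then hold the aluminium scoop under the lip of the tilt-out crate, push back the steel paddle beneath it with the scoop so that the crate tips, and catch every pebble of the crate together in the held scoop. Pour them through the funnel into the jar and drop the pebbles from the clay saucer in through the funnel as well, so that every pebble is in the jar while the funnel still sits on it. Finally put the funnel back in the flowerpot and leave the empty scoop standing level on the shelf, the crate swung back and the jar upright, without disturbing the trowel, the hide box or the jar lid.

Things in the scene. Friction and masses are not known exactly. Their poses are not given: they have to be found in the camera images.
- hinge (a point): Middle of the tilt-out crate's hinge line, 160 mm above the shelf, fixed. x axis level towards the crate's back, y along the hinge line, z up
- frame: Fixed wooden frame of the crate, same axes as the hinge; origin on the shelf under the hinge. Two side bars 14 mm wide at y = +-52 mm, 149 to 171 mm up, from x = -15 to +135 mm; posts under them at x = 105 to 135 mm. The space below and in front of the crate's lip is open
- crate (a joint): Tilt of the wooden crate, rad: 0 at rest, up to a stop at 0.85 as its back rises and its open front lip dips (pebbles slide out over the lip, all by about 0.7). Falls back to 0 by its weight. A trough 66 mm wide inside, 78 outside, walls 32 mm high, from 45 mm in front of the hinge to 155 mm behind it
- crate_lip (a point): Middle of the upper edge of the crate's open front lip, 45 mm in front of the hinge line; turns with the crate
- paddle_end (a point): Lower end of the steel paddle, a plate 50 mm wide, 6 mm thick, hanging from the crate 88 mm straight down from the hinge. Pushing it back (hinge +x) with about 4 N tips the crate: with the scoop's front rim 50 mm below the hinge, its front face must reach about 46 mm behind the hinge line for 0.78 rad
- scoop: Aluminium scoop, 160 g. Origin: middle of the bowl's underside; z up. Bowl 133 (x) by 119 mm (y), walls 4 mm: front (x = +66) and side (y = -59) 45 mm high, back (x = -66) 65 mm high. Floor flat from y = -57 to 0, then a 22 degree ramp up to an open pouring lip at y = +60 mm; the front and back walls run on to the lip
- scoop_grip (a point): Grip point on the scoop's dark wooden handle: a bar along the scoop's x, 16 mm wide (y), 20 mm high, from x = -66 to -154 mm; the point is in its middle height, at x = -118, y = 0, z = 55 mm of the scoop. Same axes as the scoop
- scoop_lip (a point): Middle of the upper edge of the scoop's pouring lip, at x = 0, y = +60, z = 28 mm of the scoop
- funnel: White plastic funnel, 80 g. Origin: centre of the spout's lower end; z up. Spout 49 to 53 mm outside, 45 mm inside, 30 mm long, then a cone to a 144 mm mouth 85 mm above the origin. Rests by its cone in the mouth of pot or jar, its origin about 50 mm (pot) or 66 mm (jar) above the shelf
- funnel_tab (a point): Grip point on the funnel's upright tab, a plate 10 mm thick (funnel y), 32 mm long (funnel x, -70 to -102 mm), from 72 to 112 mm above the funnel's origin, just outside the mouth; the point is at x = -88, z = 95 mm. Same axes as the funnel
- jar: Open glass jar standing on the shelf, 600 g, 80 mm across, 100 mm high, mouth 62 mm inside; origin: centre of its underside
- pot: Small terracotta flowerpot fixed on the shelf, 84 mm across at the top, 90 mm high, mouth 72 mm inside; the funnel's resting place; origin: centre of its underside
- saucer: Unglazed clay saucer fixed on the shelf, 176 mm across, rim 16 mm high, inner floor 144 mm across and 6 mm above the shelf; origin: centre of its underside
- pebble1: grey smooth stone pebble, a chunky roundish lump 16 to 19 mm across, 12 g; origin at its centre. Starts in the crate (may be absent)
- pebble2: grey smooth stone pebble, a chunky roundish lump 16 to 19 mm across, 12 g; origin at its centre. Starts in the crate (may be absent)
- pebble3: grey smooth stone pebble, a chunky roundish lump 16 to 19 mm across, 12 g; origin at its centre. Starts in the crate (may be absent)
- pebble4: grey smooth stone pebble, a chunky roundish lump 16 to 19 mm across, 12 g; origin at its centre. Starts in the crate (may be absent)
- pebble5: grey smooth stone pebble, a chunky roundish lump 16 to 19 mm across, 12 g; origin at its centre. Starts in the crate (may be absent)
- stray1: grey smooth stone pebble, a chunky roundish lump 16 to 19 mm across, 12 g; origin at its centre. Starts in the saucer (may be absent)
- stray2: grey smooth stone pebble, a chunky roundish lump 16 to 19 mm across, 12 g; origin at its centre. Starts in the saucer (may be absent)
- stray3: grey smooth stone pebble, a chunky roundish lump 16 to 19 mm across, 12 g; origin at its centre. Starts in the saucer (may be absent)
- trowel: Steel trowel with dark wooden handle lying on the shelf, 270 mm long along its x; bystander; origin on the shelf, near the blade's root
- hide_box: Tan plastic hide box, 100 x 130 x 70 mm; bystander; origin: centre of its underside
- lid: Aluminium screw-top jar lid, 75 mm across, 16 mm high; bystander; origin: centre of its underside
Not all that is in view belongs to the job. What is shaped like the funnel but blue or turquoise is not meant.

How it is judged:
On the way, in this order (a step that is already met when the one before it is completed fails the run):
1. the funnel sits in the jar's mouth (z of funnel in the frame of jar between 0.05 and 0.075 m and horizontal distance between funnel and jar below 0.012 m and angle between funnel's own z axis and vertical below 0.15 rad), for 0.2 s.
2. with the crate tipped, all its pebbles are in the scoop, which is held clear of the shelf (value of joint crate above 0.4 rad and height (world z) of scoop above 0.03 m and contact force between the fingers and scoop above 0.5 N and x of pebble1 in the frame of scoop between -0.066 and 0.066 m and y of pebble1 in the frame of scoop between -0.06 and 0.066 m and z of pebble1 in the frame of scoop between 0 and 0.06 m and x of pebble2 in the frame of scoop between -0.066 and 0.066 m and y of pebble2 in the frame of scoop between -0.06 and 0.066 m and z of pebble2 in the frame of scoop between 0 and 0.06 m and x of pebble3 in the frame of scoop between -0.066 and 0.066 m and y of pebble3 in the frame of scoop between -0.06 and 0.066 m and z of pebble3 in the frame of scoop between 0 and 0.06 m and x of pebble4 in the frame of scoop between -0.066 and 0.066 m and y of pebble4 in the frame of scoop between -0.06 and 0.066 m and z of pebble4 in the frame of scoop between 0 and 0.06 m and x of pebble5 in the frame of scoop between -0.066 and 0.066 m and y of pebble5 in the frame of scoop between -0.06 and 0.066 m and z of pebble5 in the frame of scoop between 0 and 0.06 m), for 0.2 s.
3. all pebbles are in the jar and the funnel still sits in its mouth (all of step 1 and z of pebble1 in the frame of jar between 0.005 and 0.075 m and horizontal distance between each of pebble1, pebble2, pebble3, pebble4, pebble5, stray1, stray2, stray3 and jar below 0.037 m and z of pebble2 in the frame of jar between 0.005 and 0.075 m and z of pebble3 in the frame of jar between 0.005 and 0.075 m and z of pebble4 in the frame of jar between 0.005 and 0.075 m and z of pebble5 in the frame of jar between 0.005 and 0.075 m and z of stray1 in the frame of jar between 0.005 and 0.075 m and z of stray2 in the frame of jar between 0.005 and 0.075 m and z of stray3 in the frame of jar between 0.005 and 0.075 m), for 0.2 s.
At the end, for the whole second after the job is handed in: Every pebble in the jar (centre 5 to 75 mm above its underside); jar upright (0.1 rad); funnel in the flowerpot (12 mm off axis, 0.15 rad); scoop level on the shelf (8 mm, 0.1 rad); crate back (below 0.06 rad); all still (z of pebble1 in the frame of jar between 0.005 and 0.075 m and horizontal distance between each of pebble1, pebble2, pebble3, pebble4, pebble5, stray1, stray2, stray3 and jar below 0.037 m and z of pebble2 in the frame of jar between 0.005 and 0.075 m and z of pebble3 in the frame of jar between 0.005 and 0.075 m and z of pebble4 in the frame of jar between 0.005 and 0.075 m and z of pebble5 in the frame of jar between 0.005 and 0.075 m and z of stray1 in the frame of jar between 0.005 and 0.075 m and z of stray2 in the frame of jar between 0.005 and 0.075 m and z of stray3 in the frame of jar between 0.005 and 0.075 m and angle between each of jar, scoop's own z axis and vertical below 0.1 rad and height (world z) of each of jar, scoop below 0.008 m and z of funnel in the frame of pot between 0.038 and 0.066 m and horizontal distance between funnel and pot below 0.012 m and angle between funnel's own z axis and vertical below 0.15 rad and value of joint crate below 0.06 rad and linear speed of each of scoop, funnel below 0.02 m/s); the robot touches nothing.
It fails at once if the trowel is disturbed (moved over 30 mm) (distance of trowel from where it was at the start of the episode above 0.03 m).
It fails at once if the hide box is disturbed (moved over 30 mm) (distance of hide_box from where it was at the start of the episode above 0.03 m).
It fails at once if the jar lid is disturbed (moved over 30 mm) (distance of lid from where it was at the start of the episode above 0.03 m).
It fails at once if the jar is tipped over (angle between jar's own z axis and vertical above 0.4 rad).
Of pebble1, pebble2, pebble3, pebble4, pebble5 only 3 to 5 are there at a start; the rules pass over those that are not, and their reading is None.
Of stray1, stray2, stray3 only 1 to 3 are there at a start; the rules pass over those that are not, and their reading is None.
At some moment in a run one of stray1, stray2, stray3 may be knocked a few centimetres aside while the robot is not near it.
It also fails if it takes over 210 s, if anything falls off the work surface, if the arm or the gripper's body presses on something with over 40 N, if the wrist force passes 120 N, or if a joint passes its speed limit or range.

## Working session

There is one attempt and no reset: what is moved stays moved. The work goes in short steps, Python scripts to look and compute and a tool call to move; the robot and the scene stay as the last step left them, time stands still between calls to the robot, and variables do not carry over. Pictures are saved under pics/ and viewed, and the job is handed in when it is done.

Besides the shell and the picture viewer there is one more tool, called after "Call:" by a JSON object that holds its "method" and its "body". send_rows: Moves the arm, as the interface text tells. Its arguments: {"type":"object","properties":{"moves":{"type":"array"}},"required":["moves"]}

```bash
mkdir -p pics; ls; cat > h.py <<'E'
from bench import *
import numpy as np, cv2, json, pickle
from scipy.spatial.transform import Rotation as R
def snap(cam,fn=None):
    s=sense(); f=grab_frame(cam); 
    if fn: cv2.imwrite('pics/'+fn,cv2.cvtColor(f['frame'],cv2.COLOR_RGB2BGR))
    f['s']=s
    return f
def cloud(f):
    h=192/np.tan(np.radians(f['fov_y'])/2)
    v,u=np.mgrid[0:384,0:512]; d=f['depth']
    V=np.linalg.inv(f['view'])
    P=np.stack([(u-f['cx'])/h*d,(v-f['cy'])/h*d,d,np.ones_like(d)],-1)
    W=(P@V.T)[...,:3]; W[d==0]=np.nan
    return W
def proj(f,p):
    h=192/np.tan(np.radians(f['fov_y'])/2)
    c=f['view']@np.append(p,1); return f['cx']+h*c[0]/c[2], f['cy']+h*c[1]/c[2]
E
python3 - <<'E'
from h import *
print(sense())
for c in ['side','top','wrist']:
    f=snap(c,c+'0.png'); print(c,f['fov_y'],f['cx'],f['cy'],f.get('view',f.get('tool_from_camera')))
    pickle.dump(f,open(c+'0.pkl','wb'))
    for q in ['funnel','jar','pot','scoop','crate','saucer','stray1','trowel','hide_box','lid','scoop_grip','funnel_tab','crate_lip','paddle_end']:
        try: print(q,[(np.round(r['rect']).tolist(),round(r['p'],2)) for r in spot_in(q,c)][:4])
        except Exception as e: print(q,e)
E
```

```text
pics
{'t': 0.0, 'joint_pos': array([-1.33400554e+00,  3.20304580e-01,  1.56569880e+00,  1.79058176e-05,
        1.25738393e+00, -1.99783265e-02]), 'dq': array([ 0.00255781,  0.00010817, -0.00038463,  0.00023157,  0.00106086,
        0.00075758]), 'effort': array([ 2.71452300e-04, -4.12454152e+01, -2.31971902e+01,  7.27266585e-02,
        4.58705937e-02, -1.40466973e-04]), 'tcp_pos': array([ 0.14592895, -0.55567021,  0.2271053 ]), 'orientation': array([-3.13979869e+00, -5.28721342e-05,  2.56763535e-01]), 'contact_force': array([-0.05176013, -0.4244681 ,  0.66193737]), 'ft_torque': array([-0.03823027,  0.00560359, -0.0012325 ]), 'width': 0.999923083251203}
side 45.81139323584316 260.236714732006 195.39936763891268 [[-0.80598289 -0.5919363   0.00173158  0.32432381]
 [-0.42637629  0.57852159 -0.69535317  0.35293967]
 [ 0.41060302 -0.56118106 -0.71866611  1.32393574]
 [ 0.          0.          0.          1.        ]]
funnel [([310.0, 129.0, 37.0, 30.0], 0.94), ([230.0, 148.0, 42.0, 27.0], 0.9), ([369.0, 193.0, 23.0, 35.0], 0.69)]
jar [([171.0, 281.0, 30.0, 40.0], 0.8), ([131.0, 163.0, 64
[... 1702 characters left out ...]
([154.0, 182.0, 70.0, 44.0], 0.48)]
crate_lip [([174.0, 60.0, 33.0, 74.0], 0.94)]
paddle_end [([175.0, 65.0, 29.0, 68.0], 0.57)]
wrist 65.70646984690485 250.9277570578942 190.35726057935403 [[ 7.19050588e-04 -9.56062838e-01 -2.93160935e-01  8.39942234e-02]
 [ 9.99999686e-01  5.89489320e-04  5.30294158e-04 -6.47151549e-04]
 [-3.34179297e-04 -2.93161224e-01  9.56062961e-01 -1.56354439e-01]
 [ 0.00000000e+00  0.00000000e+00  0.00000000e+00  1.00000000e+00]]
funnel [([20.0, 33.0, 101.0, 138.0], 0.57)]
jar []
pot []
scoop []
crate []
saucer []
stray1 []
trowel [([2.0, 1.0, 23.0, 30.0], 0.85)]
hide_box []
lid []
scoop_grip []
funnel_tab [([20.0, 37.0, 96.0, 131.0], 0.6)]
crate_lip []
paddle_end []
```

View pics/top0.png

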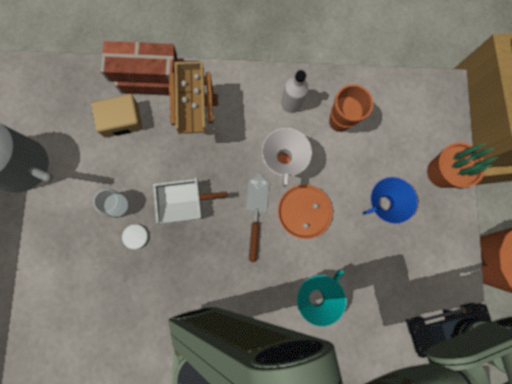

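View pics/side0.png

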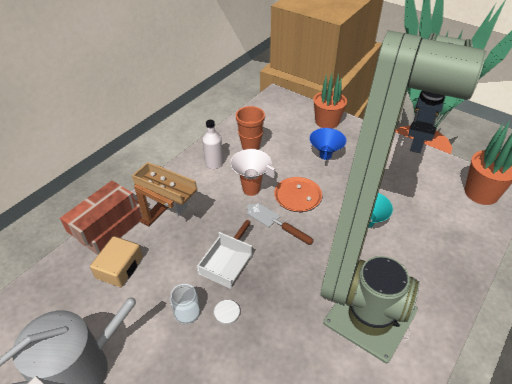

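View pics/wrist0.png

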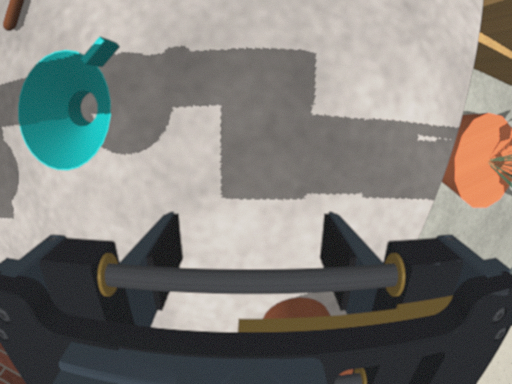

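```bash
python3 - <<'E'
from h import *
t=pickle.load(open('top0.pkl','rb')); s=pickle.load(open('side0.pkl','rb'))
def crop(f,x,y,w,h,k): return cv2.cvtColor(cv2.resize(f['frame'][y:y+h,x:x+w],None,fx=k,fy=k,interpolation=cv2.INTER_CUBIC),cv2.COLOR_RGB2BGR)
cv2.imwrite('pics/c1.png',crop(t,85,40,260,220,3))
cv2.imwrite('pics/c2.png',crop(s,60,110,280,220,2.8))
W=cloud(t); Ws=cloud(s)
for n,p in dict(funnelc=(287,152),tab=(285,180),jar=(115,205),lid=(134,236),box=(115,115),saucer=(306,211),trowelb=(257,195),trowelh=(254,240),scoop=(180,200),handle=(215,196),crate=(190,97),bluef=(395,200)).items():
    print(n,W[p[1],p[0]].round(3))
E
```

```text
funnelc [ 0.613 -0.219  0.061]
tab [ 0.503 -0.202  0.164]
jar [0.428 0.278 0.101]
lid [0.345 0.24  0.019]
box [0.709 0.312 0.07 ]
saucer [ 0.437 -0.288  0.008]
trowelb [ 0.484 -0.132  0.006]
trowelh [ 0.342 -0.125  0.022]
scoop [0.461 0.11  0.008]
handle [ 0.468 -0.004  0.064]
crate [0.735 0.072 0.165]
bluef [ 0.476 -0.562  0.037]
```

View pics/c1.png

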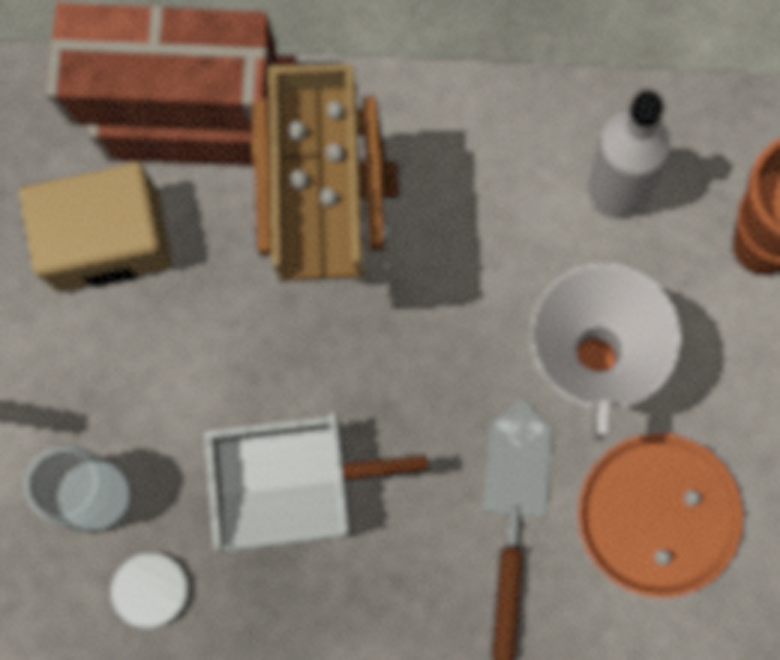

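View pics/c2.png

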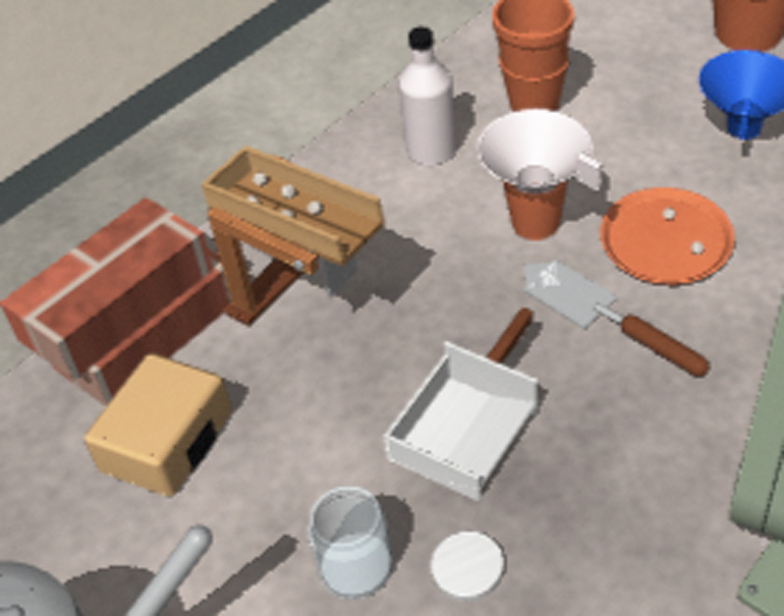

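```bash
cat >> h.py <<'E'
from scipy.optimize import least_squares
def fitcirc(P):
    # robust circle fit in xy
    f=lambda p: np.hypot(P[:,0]-p[0],P[:,1]-p[1])-p[2]
    c=P[:,:2].mean(0)
    r=least_squares(f,[*c,.05],loss='soft_l1',f_scale=.002)
    return r.x, np.median(np.abs(r.fun))
def roi(W,x,y,w,h): return W[y:y+h,x:x+w].reshape(-1,3)
E
python3 - <<'E'
from h import *
t=pickle.load(open('top0.pkl','rb')); s=pickle.load(open('side0.pkl','rb'))
T=cloud(t);S=cloud(s)
# table plane check
for n,W in(('top',T),('side',S)):
    P=W.reshape(-1,3); m=(abs(P[:,2])<.012)&(P[:,0]>.25)&(P[:,0]<.8)&(abs(P[:,1])<.4)
    print(n,'table z',np.median(P[m,2]), np.std(P[m,2]))
    def sel(x0,x1,y0,y1,z0,z1): 
        m=(P[:,0]>x0)&(P[:,0]<x1)&(P[:,1]>y0)&(P[:,1]<y1)&(P[:,2]>z0)&(P[:,2]<z1); return P[m]
    f=sel(.45,.72,-.32,-.1,.05,.2); print('funnel zmax',np.percentile(f[:,2],[50,90,97,99.5]))
    rim=sel(.45,.72,-.32,-.1,.125,.139); 
    print('rim',len(rim),fitcirc(rim))
    tab=sel(.48,.56,-.26,-.14,.145,.175); print('tab',len(tab),tab.min(0) if len(tab) else '',tab.max(0) if len(tab) else '',np.median(tab,0))
    j=sel(.36,.5,.2,.36,.09,.115); print('jar',len(j),fitcirc(j) if len(j)>5 else '', np.percentile(j[:,2],[5,50,95]) if len(j) else '')
    l=sel(.3,.39,.19,.29,.01,.03); print('lid',fitcirc(l)[0],np.median(l,0))
    c=sel(.3,.6,-.42,-.15,.01,.025);print('saucer rim',len(c),fitcirc(c))
E
```

```text
top table z 0.0002546770517151131 0.002949929388538328
funnel zmax [0.11772581 0.13573341 0.14441164 0.16474146]
rim 550 (array([ 0.5942557 , -0.20688917,  0.06568918]), np.float64(0.0028242890227507603))
tab 52 [ 0.49239014 -0.20808579  0.14643317] [ 0.52429149 -0.19760429  0.16781869] [ 0.50779477 -0.20231121  0.16235177]
jar 162 (array([0.44042928, 0.30747647, 0.03285266]), np.float64(0.001016434750093144)) [0.09105279 0.09856883 0.10332947]
lid [0.34489337 0.24145604 0.02649345] [0.34468854 0.24156652 0.01588356]
saucer rim 575 (array([ 0.43785905, -0.28021809,  0.08147648]), np.float64(0.0030204452811170013))
side table z 0.0010277075783950984 0.003140880885554476
funnel zmax [0.11230942 0.13735828 0.15695088 0.16550564]
rim 279 (array([ 0.59362887, -0.20558986,  0.06722939]), np.float64(0.0036326361196968165))
tab 54 [ 0.4911739  -0.20996367  0.14541059] [ 0.52535396 -0.19212469  0.16834179] [ 0.50880255 -0.20001505  0.15825225]
jar 191 (array([0.44087871, 0.30907088, 0.03310704]), np.float64(0.0011717136412721374)) [0.09084052 0.09819987 0.10348764]
lid [0.34464683 0.24345822 0.02675458] [0.34410792 0.24322474 0.01648524]
saucer rim 437 (array([ 0.44073211, -0.2788744 ,  0.08104055]), np.float64(0.005160875439056259))
```

```bash
python3 - <<'E'
from h import *
t=pickle.load(open('top0.pkl','rb')); s=pickle.load(open('side0.pkl','rb'))
for n,f in(('top',t),('side',s)):
    P=cloud(f).reshape(-1,3)
    def sel(x0,x1,y0,y1,z0,z1): 
        m=(P[:,0]>x0)&(P[:,0]<x1)&(P[:,1]>y0)&(P[:,1]<y1)&(P[:,2]>z0)&(P[:,2]<z1); return P[m]
    h=sel(.42,.52,-.08,.02,.04,.09); c=h[:,:2].mean(0); u,sv,vt=np.linalg.svd(h[:,:2]-c); d=vt[0]*np.sign(vt[0,1])
    print(n,'handle',len(h),c,'ang',np.degrees(np.arctan2(d[1],d[0])),h.min(0),h.max(0))
    b=sel(.36,.58,0.02,.2,.015,.08); r=cv2.minAreaRect((b[:,:2]*1000).astype(np.float32)); print(' bowl',r)
    w=sel(.36,.58,0.02,.2,.042,.08); print(' top pts',w.min(0),w.max(0))
    k=sel(.6,.95,-.02,.17,.14,.25); r=cv2.minAreaRect((k[:,:2]*1000).astype(np.float32)); print(' crate all',r,k[:,2].max())
    k=sel(.6,.95,0.02,.13,.18,.25);r=cv2.minAreaRect((k[:,:2]*1000).astype(np.float32)); print(' walls',len(k),r, np.percentile(k[:,2],[5,50,95]))
    print(cv2.boxPoints(r).round(1).tolist())
    pb=sel(.6,.95,0.02,.13,.155,.165); print(' floor',np.median(pb,0))
E
```

```text
top handle 115 [ 0.47307992 -0.0095379 ] ang 99.37352433866859 [ 0.4621592  -0.0389225   0.04596349] [0.48464224 0.01752112 0.06905858]
 bowl ((457.27105712890625, 100.16934204101562), (120.58723449707031, 162.8345184326172), 8.908854484558105)
 top pts [0.3870251  0.02012427 0.04206437] [0.52224873 0.18758737 0.07199468]
 crate all ((732.0905151367188, 70.48064422607422), (205.3213653564453, 124.17291259765625), 4.615384101867676) 0.20619818713062166
 walls 492 ((732.5372924804688, 71.38262939453125), (204.08242797851562, 78.35293579101562), 4.960885524749756) [0.1818563  0.19255368 0.20222499]
[[627.5, 101.5999984741211], [634.2999877929688, 23.5], [837.5999755859375, 41.20000076293945], [830.7999877929688, 119.19999694824219]]
 floor [0.77024933 0.07717994 0.16136805]
side handle 91 [ 0.47305475 -0.00813533] ang 99.95900879003956 [ 0.46294313 -0.0369186   0.04739056] [0.48749597 0.01954411 0.07327243]
 bowl ((458.33453369140625, 101.92509460449219), (122.41793823242188, 164.542236328125), 9.31743335723877)
 top pts [0.38817693 0.02019414 0.04200523] [0.52517286 0.18829492 0.07102379]
 crate all ((732.91650390625, 76.46990966796875), (213.29266357421875, 119.49970245361328), 2.683497905731201) 0.20793465533300992
 walls 574 ((734.685791015625, 72.04949951171875), (206.58935546875, 86.18548583984375), 5.29840612411499) [0.18159965 0.19143281 0.20281568]
[[627.9000244140625, 105.4000015258789], [635.7999877929688, 19.600000381469727], [841.5, 38.70000076293945], [833.5999755859375, 124.5]]
 floor [0.76582688 0.06938871 0.16218124]
```

```bash
cat >> h.py <<'E'
def pose(s=None):
    s=s or sense(); return np.array(s['tcp_pos']),R.from_euler('xyz',s['orientation'])
def down(yaw): return R.from_euler('xyz',[np.pi,0,yaw])
def plan(wps,vmax=5.0,wmax=10.0,f=0,dec=1):
    """wps: list of (pos, Rot, [vmax cm/row],[fingers])"""
    s=sense()
    with open('log.jsonl','a') as g: g.write(json.dumps([list(s['joint_pos']),list(s['tcp_pos']),list(s['orientation'])])+'\n')
    p,r=pose(s); rows=[]
    for w in wps:
        P,Q=np.array(w[0]),w[1]; v=w[2] if len(w)>2 else vmax; fg=w[3] if len(w)>3 else f
        rv=(r.inv()*Q).as_rotvec(degrees=True)
        n=max(1,int(np.ceil(np.linalg.norm(P-p)*100/v-1e-6)),int(np.ceil(np.linalg.norm(rv)/wmax-1e-6)))
        p0,r0=p,r
        for i in range(1,n+1):
            pt=p0+(P-p0)*i/n; rt=r0*R.from_rotvec(rv*i/n,degrees=True)
            tr=np.round(r.inv().apply(pt-p)*100,dec+1); tu=np.round((r.inv()*rt).as_rotvec(degrees=True),1)
            rows.append({"travel":(tr+0).tolist(),"turn":(tu+0).tolist(),"fingers":fg})
            p=p+r.apply(tr/100); r=r*R.from_rotvec(tu,degrees=True)
    print(len(rows),'rows'); print(json.dumps(rows).replace('}, ','},\n'))
    print('end',p.round(4),r.as_euler('xyz').round(3))
E
python3 - <<'E'
from h import *
plan([([.508,-.202,.25],down(3.094)),([.507,-.202,.139],down(3.094),4)])
E
```

```text
20 rows
[{"travel": [2.59, -1.47, -0.13], "turn": [0.0, 0.0, -9.6], "fingers": 0},
{"travel": [2.8, -1.03, -0.13], "turn": [0.0, 0.0, -9.5], "fingers": 0},
{"travel": [2.93, -0.54, -0.13], "turn": [0.0, 0.0, -9.6], "fingers": 0},
{"travel": [2.97, -0.05, -0.13], "turn": [0.0, 0.0, -9.5], "fingers": 0},
{"travel": [2.95, 0.44, -0.13], "turn": [0.0, 0.0, -9.6], "fingers": 0},
{"travel": [2.83, 0.93, -0.13], "turn": [0.0, 0.0, -9.6], "fingers": 0},
{"travel": [2.64, 1.38, -0.13], "turn": [0.0, 0.0, -9.5], "fingers": 0},
{"travel": [2.37, 1.81, -0.13], "turn": [0.0, 0.0, -9.6], "fingers": 0},
{"travel": [2.04, 2.17, -0.13], "turn": [0.0, 0.0, -9.6], "fingers": 0},
{"travel": [1.64, 2.48, -0.13], "turn": [0.0, 0.0, -9.5], "fingers": 0},
{"travel": [1.22, 2.72, -0.13], "turn": [0.0, 0.0, -9.6], "fingers": 0},
{"travel": [0.74, 2.89, -0.13], "turn": [0.0, 0.0, -9.5], "fingers": 0},
{"travel": [0.26, 2.96, -0.13], "turn": [0.0, 0.0, -9.6], "fingers": 0},
{"travel": [-0.24, 2.97, -0.13], "turn": [0.0, 0.0, -9.6], "fingers": 0},
{"travel": [-0.73, 2.89, -0.12], "turn": [0.0, 0.0, -9.5], "fingers": 0},
{"travel": [-1.2, 2.73, -0.13], "turn": [0.0, 0.0, -9.6], "fingers": 0},
{"travel": [-1.64, 2.48, -0.13], "turn": [0.0, 0.0, -9.6], "fingers": 0},
{"travel": [0.03, 0.0, 3.7], "turn": [0.0, 0.0, 0.0], "fingers": 0},
{"travel": [0.04, 0.0, 3.7], "turn": [0.0, 0.0, 0.0], "fingers": 0},
{"travel": [0.03, 0.0, 3.7], "turn": [0.0, 0.0, 0.0], "fingers": 0}]
end [ 0.507 -0.202  0.139] [-3.141  0.     3.095]
```

Call:
{"method": "send_rows", "body": {"moves": [{"travel":[2.6,-1.5,-0.1],"turn":[0,0,-9.6],"fingers":0},{"travel":[2.8,-1.0,-0.1],"turn":[0,0,-9.5],"fingers":0},{"travel":[2.9,-0.5,-0.1],"turn":[0,0,-9.6],"fingers":0},{"travel":[3.0,0,-0.1],"turn":[0,0,-9.5],"fingers":0},{"travel":[2.9,0.4,-0.1],"turn":[0,0,-9.6],"fingers":0},{"travel":[2.8,0.9,-0.1],"turn":[0,0,-9.6],"fingers":0},{"travel":[2.6,1.4,-0.1],"turn":[0,0,-9.5],"fingers":0},{"travel":[2.4,1.8,-0.1],"turn":[0,0,-9.6],"fingers":0},{"travel":[2.0,2.2,-0.1],"turn":[0,0,-9.6],"fingers":0},{"travel":[1.6,2.5,-0.2],"turn":[0,0,-9.5],"fingers":0},{"travel":[1.2,2.7,-0.2],"turn":[0,0,-9.6],"fingers":0},{"travel":[0.7,2.9,-0.2],"turn":[0,0,-9.5],"fingers":0},{"travel":[0.3,3.0,-0.2],"turn":[0,0,-9.6],"fingers":0},{"travel":[-0.2,3.0,-0.2],"turn":[0,0,-9.6],"fingers":0},{"travel":[-0.7,2.9,-0.2],"turn":[0,0,-9.5],"fingers":0},{"travel":[-1.2,2.7,-0.2],"turn":[0,0,-9.6],"fingers":0},{"travel":[-1.6,2.5,-0.1],"turn":[0,0,-9.6],"fingers":0},{"travel":[0,0,0],"turn":[0,0,0],"fingers":0}]}}

```text
t: 4.5
tcp_pos: [0.5087, -0.202, 0.2519]
orientation: [-3.142, 0.0, 3.097]
contact_force: [-0.9, -0.0, -0.6]
width: 0.998
```

```bash
sed -i 's/np.round(r.inv().apply(pt-p)\*100,dec+1)/np.round(r.inv().apply(pt-p)*100,dec)/' h.py; cat >> h.py <<'E'
def fish(f,u,v):
    h=192/np.tan(np.radians(f['fov_y'])/2); x=u-f['cx'];y=v-f['cy'];r=np.hypot(x,y);th=r/h
    k=np.where(r>0,np.sin(th)/np.maximum(r,1e-9),0)
    return np.stack([x*k,y*k,np.cos(th)+0*x],-1)
def wcloud(f):
    v,u=np.mgrid[0:384,0:512].astype(float); D=fish(f,u,v); d=f['depth']
    P=D/np.maximum(D[...,2:],1e-3)*d[...,None]
    T=f['tool_from_camera']; Q=P@T[:3,:3].T+T[:3,3]
    p,r=pose(f['s']); W=r.apply(Q.reshape(-1,3)).reshape(Q.shape)+p; W[d==0]=np.nan
    return W
E
python3 - <<'E'
from h import *
s=sense();print(s['t'],s['tcp_pos'],s['orientation'],s['contact_force'],s['joint_pos'])
f=snap('wrist','w1.png'); W=wcloud(f); P=W.reshape(-1,3); 
m=(P[:,2]>.15)&(P[:,2]<.17)&(abs(P[:,0]-.51)<.05)&(abs(P[:,1]+.2)<.03); q=P[m]; print(len(q),q.min(0) if len(q) else '',q.max(0) if len(q) else '')
plan([([.507,-.202,.139],down(3.094),4)])
E
```

```text
4.5 [ 0.50871252 -0.20202894  0.2518594 ] [-3.14158482e+00  2.56374464e-04  3.09657044e+00] [-0.89967671 -0.04694465 -0.61723536] [-3.99095852e-01  2.61523960e-01  1.58672595e+00  8.47936312e-05
  1.29309956e+00 -1.92489320e+00]
408 [ 0.49170118 -0.21064177  0.15002256] [ 0.52314285 -0.20049357  0.16562309]
3 rows
[{"travel": [0.0, 0.0, 3.8], "turn": [0.0, 0.0, 0.0], "fingers": 0},
{"travel": [0.1, 0.1, 3.7], "turn": [0.0, 0.0, 0.0], "fingers": 0},
{"travel": [0.0, 0.0, 3.8], "turn": [0.0, 0.0, 0.0], "fingers": 0}]
end [ 0.5068 -0.2018  0.1388] [-3.141e+00 -1.000e-03  3.095e+00]
```

View pics/w1.png

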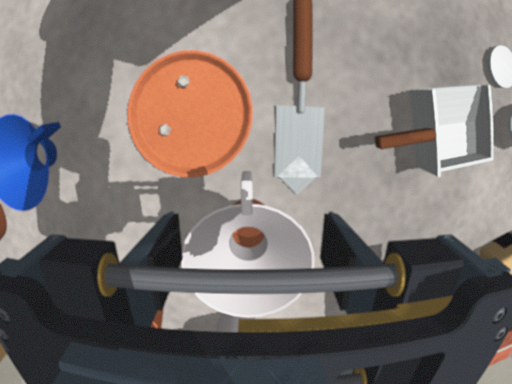

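Call:
{"method": "send_rows", "body": {"moves": [{"travel":[0,-0.1,3.8],"turn":[0,0,0],"fingers":0},{"travel":[0.1,0,3.7],"turn":[0,0,0],"fingers":0},{"travel":[0.1,0,3.8],"turn":[0,0,0],"fingers":0},{"travel":[0,0,0],"turn":[0,0,0],"fingers":0},{"travel":[0,0,0],"turn":[0,0,0],"fingers":255},{"travel":[0,0,0],"turn":[0,0,0],"fingers":255},{"travel":[0,0,0],"turn":[0,0,0],"fingers":255},{"travel":[0,0,0],"turn":[0,0,0],"fingers":255},{"travel":[0,0,0],"turn":[0,0,0],"fingers":255},{"travel":[0,0,0],"turn":[0,0,0],"fingers":255}]}}

```text
t: 5.8
tcp_pos: [0.5046, -0.2044, 0.1389]
orientation: [-3.141, -0.002, 3.094]
contact_force: [-5.0, -4.0, 1.5]
width: 0.373
```

```bash
python3 - <<'E'
from h import *
s=sense();print(s['tcp_pos'],s['contact_force'],s['width']*91)
x,y=.4406,.308
plan([([s['tcp_pos'][0],s['tcp_pos'][1],.25],down(s['orientation'][2]),4,255)])
a=-2.7; 
plan([([s['tcp_pos'][0],s['tcp_pos'][1],.25],down(s['orientation'][2]),4,255),([.45,.15,.25],down(2.2),3.5,255),([.4406,.395,.25],down(np.pi/2),3.5,255)],wmax=6)
E
```

```text
[ 0.50455685 -0.20437966  0.13890485] [-4.96028484 -3.95093233  1.53618853] 33.956239839677195
3 rows
[{"travel": [0.0, 0.0, -3.7], "turn": [0.0, 0.0, 0.0], "fingers": 255},
{"travel": [0.0, 0.0, -3.7], "turn": [0.0, -0.1, 0.0], "fingers": 255},
{"travel": [0.0, 0.0, -3.7], "turn": [0.0, 0.0, 0.0], "fingers": 255}]
end [ 0.5048 -0.2043  0.2499] [-3.141e+00 -1.000e-03  3.094e+00]
21 rows
[{"travel": [0.0, 0.0, -3.7], "turn": [0.0, 0.0, 0.0], "fingers": 255},
{"travel": [0.0, 0.0, -3.7], "turn": [0.0, -0.1, 0.0], "fingers": 255},
{"travel": [0.0, 0.0, -3.7], "turn": [0.0, 0.0, 0.0], "fingers": 255},
{"travel": [0.6, 3.2, 0.0], "turn": [0.0, 0.0, 4.7], "fingers": 255},
{"travel": [1.0, 3.1, 0.0], "turn": [0.0, 0.0, 4.6], "fingers": 255},
{"travel": [1.1, 3.1, 0.0], "turn": [0.0, 0.0, 4.7], "fingers": 255},
{"travel": [1.4, 2.9, 0.0], "turn": [0.0, 0.0, 4.6], "fingers": 255},
{"travel": [1.6, 2.8, 0.0], "turn": [0.0, 0.0, 4.7], "fingers": 255},
{"travel": [1.9, 2.7, 0.0], "turn": [0.0, 0.0, 4.7], "fingers": 255},
{"travel": [2.1, 2.5, 0.0], "turn": [0.0, 0.0, 4.6], "fingers": 255},
{"travel": [2.3, 2.4, 0.0], "turn": [0.0, 0.0, 4.7], "fingers": 255},
{"travel": [2.4, 2.1, 0.0], "turn": [0.0, 0.0, 4.6], "fingers": 255},
{"travel": [2.6, 2.0, 0.0], "turn": [-0.1, 0.0, 4.7], "fingers": 255},
{"travel": [2.8, 1.7, 0.0], "turn": [0.0, 0.0, 4.7], "fingers": 255},
{"travel": [2.9, 1.9, 0.0], "turn": [0.0, 0.0, 5.1], "fingers": 255},
{"travel": [3.1, 1.7, 0.0], "turn": [0.0, 0.0, 5.2], "fingers": 255},
{"travel": [3.2, 1.4, 0.0], "turn": [0.0, 0.0, 5.1], "fingers": 255},
{"travel": [3.3, 1.1, 0.0], "turn": [0.0, 0.0, 5.2], "fingers": 255},
{"travel": [3.4, 0.8, 0.0], "turn": [0.0, 0.0, 5.1], "fingers": 255},
{"travel": [3.5, 0.5, 0.0], "turn": [0.0, 0.0, 5.2], "fingers": 255},
{"travel": [3.5, 0.2, 0.0], "turn": [0.0, 0.0, 5.1], "fingers": 255}]
end [0.4407 0.3952 0.2498] [ 3.141 -0.     1.571]
```

Call:
{"method": "send_rows", "body": {"moves": [{"travel":[0,0,0],"turn":[0,0,0],"fingers":255},{"travel":[0,0,0],"turn":[0,0,0],"fingers":255},{"travel":[0,0,0],"turn":[0,0,0],"fingers":255},{"travel":[0,0,0],"turn":[0,0,0],"fingers":255}]}}

```text
t: 6.3
tcp_pos: [0.5057, -0.2037, 0.1392]
orientation: [3.141, 0.0, 3.095]
contact_force: [-4.2, 1.1, 3.0]
width: 0.105
```

```bash
python3 - <<'E'
from h import *
s=sense();print(s['tcp_pos'],s['contact_force'],s['width']*91)
snap('wrist','w2.png');snap('side','s2.png')
E
```

```text
[ 0.50574163 -0.20366469  0.13915231] [-4.19745693  1.08476666  3.04860071] 9.591051573604819
```

View pics/w2.png

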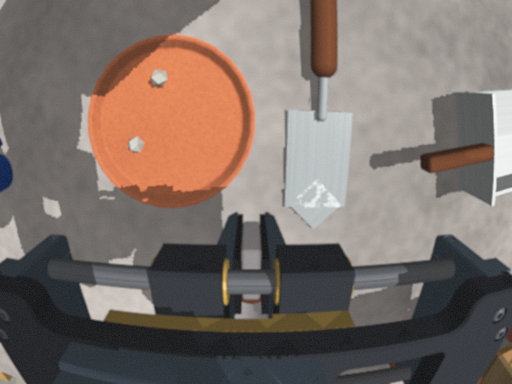

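Call:
{"method": "send_rows", "body": {"moves": [{"travel":[0,0,-2.0],"turn":[0,0,0],"fingers":255},{"travel":[0,0,-4.0],"turn":[0,0,0],"fingers":255},{"travel":[0,0,-5.0],"turn":[0,0,0],"fingers":255},{"travel":[0.6,3.2,0],"turn":[0,0,4.7],"fingers":255},{"travel":[1.0,3.1,0],"turn":[0,0,4.6],"fingers":255},{"travel":[1.1,3.1,0],"turn":[0,0,4.7],"fingers":255},{"travel":[1.4,2.9,0],"turn":[0,0,4.6],"fingers":255},{"travel":[1.6,2.8,0],"turn":[0,0,4.7],"fingers":255},{"travel":[1.9,2.7,0],"turn":[0,0,4.7],"fingers":255},{"travel":[2.1,2.5,0],"turn":[0,0,4.6],"fingers":255},{"travel":[2.3,2.4,0],"turn":[0,0,4.7],"fingers":255},{"travel":[2.4,2.1,0],"turn":[0,0,4.6],"fingers":255},{"travel":[2.6,2.0,0],"turn":[0,0,4.7],"fingers":255},{"travel":[2.8,1.7,0],"turn":[0,0,4.7],"fingers":255},{"travel":[2.9,1.9,0],"turn":[0,0,5.1],"fingers":255},{"travel":[3.1,1.7,0],"turn":[0,0,5.2],"fingers":255},{"travel":[3.2,1.4,0],"turn":[0,0,5.1],"fingers":255},{"travel":[3.3,1.1,0],"turn":[0,0,5.2],"fingers":255},{"travel":[3.4,0.8,0],"turn":[0,0,5.1],"fingers":255},{"travel":[3.5,0.5,0],"turn":[0,0,5.2],"fingers":255}]}}

```text
t: 8.9
tcp_pos: [0.443, 0.3626, 0.2487]
orientation: [3.14, -0.002, 1.657]
contact_force: [0.4, 0.1, -1.3]
width: 0.105
```

Call:
{"method": "send_rows", "body": {"moves": [{"travel":[3.5,0.2,0],"turn":[0,0,5.1],"fingers":255},{"travel":[0,0,0],"turn":[0,0,0],"fingers":255},{"travel":[0,0,0],"turn":[0,0,0],"fingers":255}]}}

```text
t: 9.28
tcp_pos: [0.4416, 0.3955, 0.2485]
orientation: [3.142, 0.0, 1.572]
contact_force: [-0.3, -0.7, -1.2]
width: 0.11
```

```bash
python3 - <<'E'
from h import *
s=sense();print(s['t'],s['tcp_pos'],s['orientation'],s['contact_force'],s['width']*91)
for c in ('top','side'):
    f=snap(c,c+'3.png'); pickle.dump(f,open(c+'3.pkl','wb')); P=cloud(f).reshape(-1,3)
    m=(abs(P[:,0]-.44)<.1)&(abs(P[:,1]-.3)<.1)&(P[:,2]>.232)&(P[:,2]<.25); q=P[m]; print(c,len(q)); 
    if len(q)>20: 
        print(fitcirc(q)); A=np.c_[q[:,:2],np.ones(len(q))]; 
    # rim: highest per
    m=(abs(P[:,0]-.44)<.1)&(abs(P[:,1]-.3)<.1)&(P[:,2]>.15); q=P[m]; print(np.percentile(q[:,2],[5,50,90,99]))
E
```

```text
9.275 [0.44157073 0.3954611  0.24846783] [3.14156860e+00 2.50630220e-04 1.57187128e+00] [-0.31784122 -0.71531439 -1.15290349] 9.977939070373324
top 1045
(array([0.44260442, 0.30783224, 0.06420791]), np.float64(0.0037590887742113555))
[0.2014937  0.32918532 0.59507185 0.63639377]
side 471
(array([0.44275502, 0.30673   , 0.06324746]), np.float64(0.003849596315058698))
[0.21184319 0.58339566 0.63205886 0.64724915]
```

```bash
python3 - <<'E'
from h import *
a=cv2.imread('pics/side3.png')[150:384,60:400]; cv2.imwrite('pics/s3c.png',cv2.resize(a,None,fx=2.3,fy=2.3))
E
```

```text
(no output)
```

View pics/s3c.png

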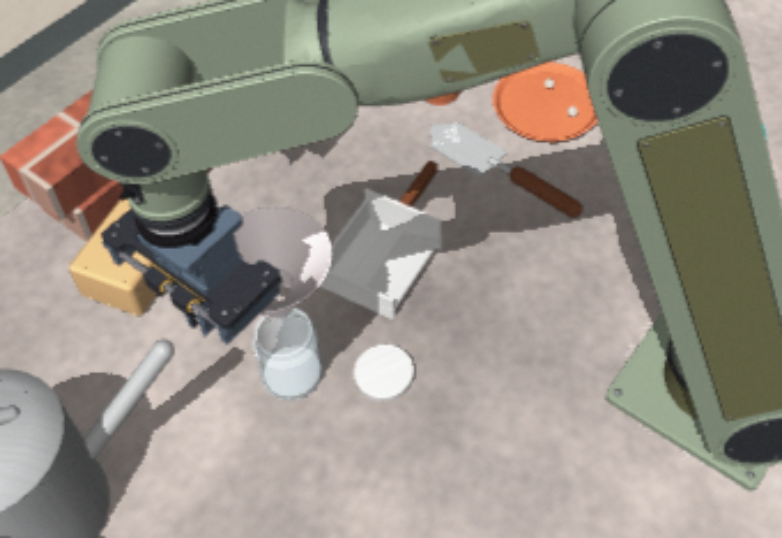

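Call:
{"method": "send_rows", "body": {"moves": [{"travel":[0.1,-0.2,1.5],"turn":[0,0,0],"fingers":255},{"travel":[0,0,3.0],"turn":[0,0,0],"fingers":255},{"travel":[0,0,2.0],"turn":[0,0,0],"fingers":255},{"travel":[0,0,1.0],"turn":[0,0,0],"fingers":255},{"travel":[0,0,1.0],"turn":[0,0,0],"fingers":255},{"travel":[0,0,0.5],"turn":[0,0,0],"fingers":255},{"travel":[0,0,0],"turn":[0,0,0],"fingers":255},{"travel":[0,0,0],"turn":[0,0,0],"fingers":255}]}}

```text
t: 10.38
tcp_pos: [0.4398, 0.3967, 0.1595]
orientation: [3.141, -0.001, 1.571]
contact_force: [-0.0, -1.0, -0.8]
width: 0.104
```

Call:
{"method": "send_rows", "body": {"moves": [{"travel":[0,0,0.3],"turn":[0,0,0],"fingers":255},{"travel":[0,0,0.2],"turn":[0,0,0],"fingers":255},{"travel":[0,0,0],"turn":[0,0,0],"fingers":255}]}}

```text
t: 10.75
tcp_pos: [0.4395, 0.3964, 0.1538]
orientation: [3.142, 0.0, 1.571]
contact_force: [-0.2, -0.6, -0.5]
width: 0.106
```

Call:
{"method": "send_rows", "body": {"moves": [{"travel":[0,0,0],"turn":[0,0,0],"fingers":120},{"travel":[0,0,0],"turn":[0,0,0],"fingers":120},{"travel":[0,0,0],"turn":[0,0,0],"fingers":120},{"travel":[0,0,0],"turn":[0,0,0],"fingers":120},{"travel":[0,0,-4.0],"turn":[0,0,0],"fingers":120},{"travel":[0,0,-4.0],"turn":[0,0,0],"fingers":0},{"travel":[0,0,-2.0],"turn":[0,0,0],"fingers":0}]}}

```text
t: 11.62
tcp_pos: [0.4401, 0.397, 0.2565]
orientation: [3.139, -0.002, 1.571]
contact_force: [-0.1, -0.3, -0.6]
width: 0.717
```

```bash
python3 - <<'E'
from h import *
s=sense();print(s['t'],s['tcp_pos'],s['contact_force'],s['width']*91)
plan([([.473,.0,.26],down(np.radians(99.2)),5,0)])
E
```

```text
11.625 [0.44007234 0.39701704 0.25648055] [-0.08650365 -0.30511029 -0.57114282] 65.21782306904299
8 rows
[{"travel": [-5.0, 0.4, -0.1], "turn": [0.0, 0.0, -1.1], "fingers": 0},
{"travel": [-4.9, 0.3, 0.0], "turn": [0.0, 0.0, -1.2], "fingers": 0},
{"travel": [-5.0, 0.2, -0.1], "turn": [0.1, 0.0, -1.1], "fingers": 0},
{"travel": [-5.0, 0.2, 0.0], "turn": [0.0, -0.1, -1.2], "fingers": 0},
{"travel": [-5.0, 0.0, -0.1], "turn": [0.0, 0.0, -1.1], "fingers": 0},
{"travel": [-4.9, -0.1, 0.0], "turn": [0.0, 0.0, -1.2], "fingers": 0},
{"travel": [-5.0, -0.2, -0.1], "turn": [0.1, 0.0, -1.1], "fingers": 0},
{"travel": [-5.0, -0.3, 0.0], "turn": [0.0, 0.0, -1.2], "fingers": 0}]
end [ 4.73e-01 -1.00e-04  2.60e-01] [-3.141 -0.     1.732]
```

Call:
{"method": "send_rows", "body": {"moves": [{"travel":[-5.0,0.4,-0.1],"turn":[0,0,-1.1],"fingers":0},{"travel":[-4.9,0.3,0],"turn":[0,0,-1.2],"fingers":0},{"travel":[-5.0,0.2,-0.1],"turn":[0,0,-1.1],"fingers":0},{"travel":[-5.0,0.2,0],"turn":[0,0,-1.2],"fingers":0},{"travel":[-5.0,0,-0.1],"turn":[0,0,-1.1],"fingers":0},{"travel":[-4.9,-0.1,0],"turn":[0,0,-1.2],"fingers":0},{"travel":[-5.0,-0.2,-0.1],"turn":[0,0,-1.1],"fingers":0},{"travel":[-5.0,-0.3,0],"turn":[0,0,-1.2],"fingers":0},{"travel":[0,0,0],"turn":[0,0,0],"fingers":0}]}}

```text
t: 12.75
tcp_pos: [0.4724, -0.0033, 0.258]
orientation: [3.141, 0.001, 1.727]
contact_force: [0.4, 0.8, -0.6]
width: 0.997
```

```bash
python3 - <<'E'
from h import *
s=sense();print(s['t'],s['tcp_pos'],s['orientation'],s['width']*91)
f=snap('wrist','w4.png'); P=wcloud(f).reshape(-1,3)
h=P[(abs(P[:,0]-.473)<.04)&(P[:,1]>-.045)&(P[:,1]<.04)&(P[:,2]>.045)&(P[:,2]<.075)]
c=h.mean(0); u,sv,vt=np.linalg.svd(h[:,:2]-c[:2]); d=vt[0]*np.sign(vt[0,1]); print('handle',len(h),c,np.degrees(np.arctan2(d[1],d[0])),h.min(0),h.max(0))
for cam in ('top','side'):
    f=snap(cam,cam+'4.png'); pickle.dump(f,open(cam+'4.pkl','wb')); P=cloud(f).reshape(-1,3)
    m=(abs(P[:,0]-.44)<.1)&(abs(P[:,1]-.3)<.09)&(P[:,2]>.135)&(P[:,2]<.155); q=P[m]; print(cam,len(q),fitcirc(q),np.percentile(q[:,2],98))
    A=np.c_[q[:,:2],np.ones(len(q))]
    j=P[(abs(P[:,0]-.44)<.05)&(abs(P[:,1]-.308)<.05)&(P[:,2]>.085)&(P[:,2]<.105)]; print(len(j))
E
```

```text
12.75 [ 0.47239924 -0.00326762  0.25804091] [3.14137750e+00 7.63818909e-04 1.72660279e+00] 90.74423006073205
handle 834 [0.47133115 0.00072142 0.06433901] 98.93133183351061 [ 0.45879502 -0.04011805  0.06131866] [0.48471402 0.03976123 0.06667306]
top 921 (array([0.44033416, 0.30843282, 0.06334441]), np.float64(0.004101621724434165)) 0.15415384288552647
148
side 813 (array([0.44060611, 0.3086283 , 0.0632617 ]), np.float64(0.0043599330815105725)) 0.15448259256842833
173
```

View pics/w4.png

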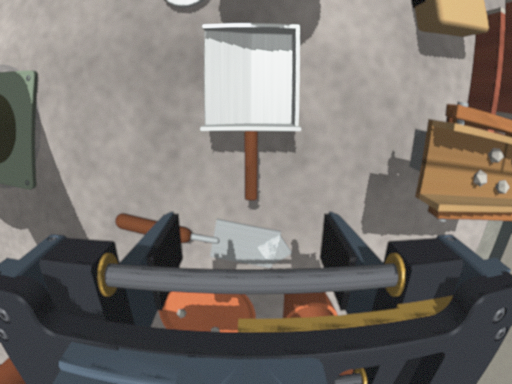

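View pics/side4.png

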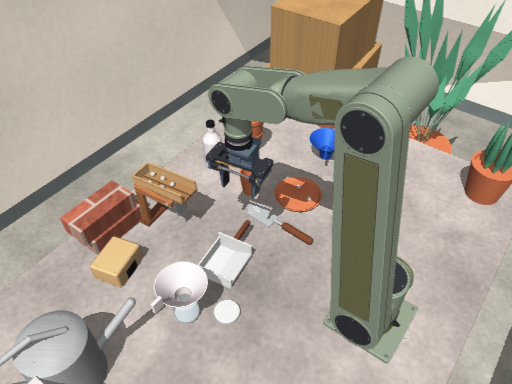

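Call:
{"method": "send_rows", "body": {"moves": [{"travel":[0.3,0,5.0],"turn":[0,0,0],"fingers":0},{"travel":[0,0,5.0],"turn":[0,0,0],"fingers":0},{"travel":[0,0,5.0],"turn":[0,0,0],"fingers":0},{"travel":[0,0,4.0],"turn":[0,0,0],"fingers":0},{"travel":[0,0,1.8],"turn":[0,0,0],"fingers":60},{"travel":[0,0,0],"turn":[0,0,0],"fingers":255},{"travel":[0,0,0],"turn":[0,0,0],"fingers":255},{"travel":[0,0,0],"turn":[0,0,0],"fingers":255},{"travel":[0,0,0],"turn":[0,0,0],"fingers":255},{"travel":[0,0,0],"turn":[0,0,0],"fingers":255},{"travel":[0,0,0],"turn":[0,0,0],"fingers":255},{"travel":[0,0,0],"turn":[0,0,0],"fingers":255},{"travel":[0,0,0],"turn":[0,0,0],"fingers":255},{"travel":[0,0,0],"turn":[0,0,0],"fingers":255}]}}

```text
t: 14.65
tcp_pos: [0.4719, 0.0023, 0.0499]
orientation: [-3.142, 0.0, 1.732]
contact_force: [-0.8, -0.4, 1.9]
width: 0.173
```

```bash
python3 - <<'E'
from h import *
s=sense();print(s['t'],s['tcp_pos'],s['orientation'],s['contact_force'],s['width']*91)
L=[json.loads(l) for l in open('log.jsonl')]
for l in L: print(np.round(l[0],4).tolist(),np.round(l[1]+l[2],4).tolist())
print(s['joint_pos'])
E
```

```text
14.65 [0.47187108 0.00226977 0.0499445 ] [-3.14151297e+00  1.72979157e-04  1.73161386e+00] [-0.8133832  -0.38407604  1.89006853] 15.729817886244453
[-1.334, 0.3196, 1.5645, -0.0, 1.2574, -0.02] [0.146, -0.5562, 0.228, 3.1415, 0.0, 0.2568]
[-0.4006, 0.261, 1.5876, -0.0006, 1.2933, -1.9242] [0.5078, -0.2028, 0.2518, -3.1412, -0.0005, 3.0945]
[-0.4051, 0.3457, 1.7666, -0.0018, 1.0312, -1.9278] [0.5046, -0.2044, 0.1389, -3.1408, -0.0023, 3.0945]
[-0.4051, 0.3457, 1.7666, -0.0018, 1.0312, -1.9278] [0.5046, -0.2044, 0.1389, -3.1408, -0.0023, 3.0945]
[0.7146, 0.3301, 1.4767, -0.0001, 1.3311, 0.7144] [0.4401, 0.397, 0.2565, 3.1387, -0.0024, 1.571]
[-1.94372994e-02  3.57267735e-01  2.03746565e+00 -2.71519312e-04
  7.46906669e-01 -1.80055583e-01]
```

```bash
python3 - <<'E'
from h import *
s=sense();p=s['tcp_pos'];yaw=s['orientation'][2]
plan([([p[0],p[1],.13],down(yaw),3,255),([.41,0,.16],down(np.radians(40)),3,255),([.4154,.0589,.16],down(np.radians(5)),3,255)],wmax=8)
E
```

```text
16 rows
[{"travel": [0.0, 0.0, -2.7], "turn": [0.0, 0.0, 0.0], "fingers": 255},
{"travel": [0.0, 0.0, -2.6], "turn": [0.0, 0.0, 0.0], "fingers": 255},
{"travel": [0.0, 0.0, -2.7], "turn": [0.0, 0.0, 0.0], "fingers": 255},
{"travel": [0.1, -0.8, -0.4], "turn": [0.0, 0.0, 7.4], "fingers": 255},
{"travel": [0.0, -0.7, -0.4], "turn": [0.0, 0.0, 7.4], "fingers": 255},
{"travel": [-0.1, -0.8, -0.3], "turn": [0.0, 0.0, 7.4], "fingers": 255},
{"travel": [-0.2, -0.8, -0.4], "turn": [0.0, 0.0, 7.4], "fingers": 255},
{"travel": [-0.3, -0.7, -0.4], "turn": [0.0, 0.0, 7.4], "fingers": 255},
{"travel": [-0.4, -0.6, -0.4], "turn": [0.0, 0.0, 7.4], "fingers": 255},
{"travel": [-0.5, -0.7, -0.3], "turn": [0.0, 0.0, 7.4], "fingers": 255},
{"travel": [-0.5, -0.5, -0.4], "turn": [0.0, 0.0, 7.4], "fingers": 255},
{"travel": [0.8, -0.8, 0.0], "turn": [0.0, 0.0, 7.0], "fingers": 255},
{"travel": [0.8, -1.0, 0.0], "turn": [0.0, 0.0, 7.0], "fingers": 255},
{"travel": [0.6, -1.0, 0.0], "turn": [0.0, 0.0, 7.0], "fingers": 255},
{"travel": [0.5, -1.1, 0.0], "turn": [0.0, 0.0, 7.0], "fingers": 255},
{"travel": [0.3, -1.1, 0.0], "turn": [0.0, 0.0, 7.0], "fingers": 255}]
end [0.4151 0.059  0.1599] [3.141 0.    0.088]
```

Call:
{"method": "send_rows", "body": {"moves": [{"travel":[0,0,-1.0],"turn":[0,0,0],"fingers":255},{"travel":[0,0,-2.0],"turn":[0,0,0],"fingers":255},{"travel":[0,0,-2.5],"turn":[0,0,0],"fingers":255},{"travel":[0,0,-2.5],"turn":[0,0,0],"fingers":255},{"travel":[0.1,-0.8,-0.4],"turn":[0,0,7.4],"fingers":255},{"travel":[0,-0.7,-0.4],"turn":[0,0,7.4],"fingers":255},{"travel":[-0.1,-0.8,-0.3],"turn":[0,0,7.4],"fingers":255},{"travel":[-0.2,-0.8,-0.4],"turn":[0,0,7.4],"fingers":255},{"travel":[-0.3,-0.7,-0.4],"turn":[0,0,7.4],"fingers":255},{"travel":[-0.4,-0.6,-0.4],"turn":[0,0,7.4],"fingers":255},{"travel":[-0.5,-0.7,-0.3],"turn":[0,0,7.4],"fingers":255},{"travel":[-0.5,-0.5,-0.4],"turn":[0,0,7.4],"fingers":255},{"travel":[0.8,-0.8,0],"turn":[0,0,7.0],"fingers":255},{"travel":[0.8,-1.0,0],"turn":[0,0,7.0],"fingers":255},{"travel":[0.6,-1.0,0],"turn":[0,0,7.0],"fingers":255},{"travel":[0.5,-1.1,0],"turn":[0,0,7.0],"fingers":255},{"travel":[0.3,-1.1,0],"turn":[0,0,7.0],"fingers":255},{"travel":[0,0,0],"turn":[0,0,0],"fingers":255},{"travel":[0,0,0],"turn":[0,0,0],"fingers":255}]}}

```text
t: 17.02
tcp_pos: [0.4148, 0.0588, 0.16]
orientation: [3.141, 0.0, 0.089]
contact_force: [-0.9, 0.1, -1.7]
width: 0.175
```

```bash
python3 - <<'E'
from h import *
s=sense();print(s['t'],s['tcp_pos'],s['orientation'],s['joint_pos'],s['contact_force'],s['width']*91)
for c in ('wrist','top','side'):
    f=snap(c,c+'5.png'); pickle.dump(f,open(c+'5.pkl','wb'))
a=cv2.imread('pics/side5.png')[110:330,60:340]; cv2.imwrite('pics/s5c.png',cv2.resize(a,None,fx=2.7,fy=2.7))
E
```

```text
17.025 [0.41482852 0.05879465 0.16002139] [3.14134792e+00 3.43788534e-04 8.92778109e-02] [ 1.13524724e-01  1.36438153e-01  2.00043583e+00 -2.79946504e-04
  1.00506831e+00  1.59519330e+00] [-0.9272424   0.0997739  -1.69134826] 15.914206628853307
```

View pics/wrist5.png

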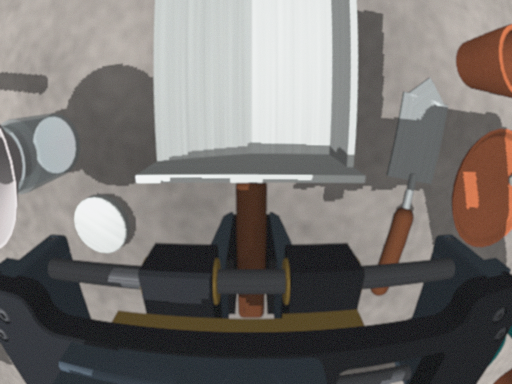

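View pics/s5c.png

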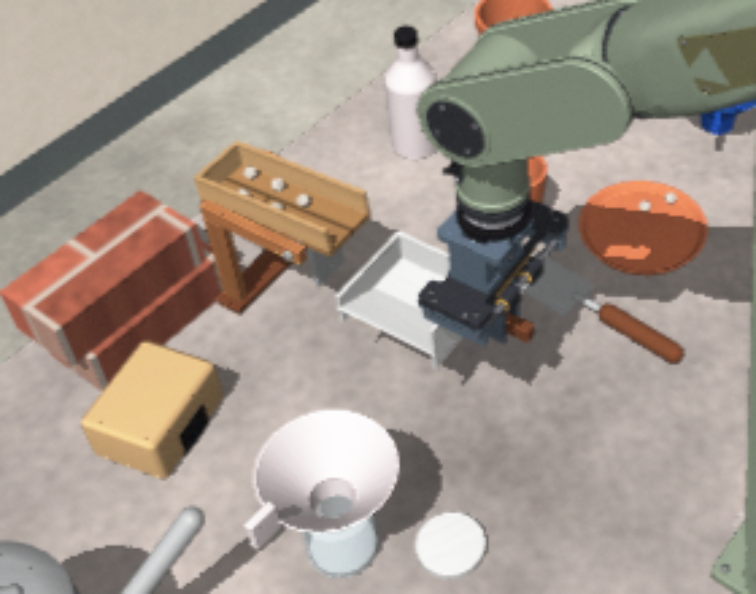

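View pics/top5.png

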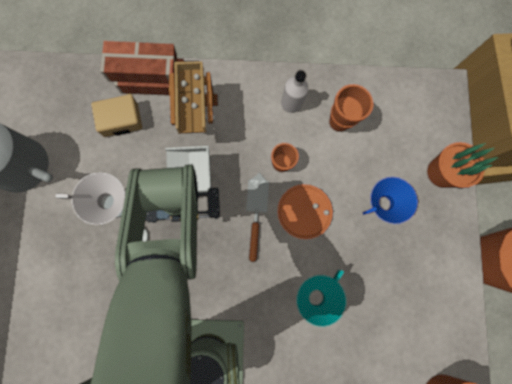

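```bash
python3 - <<'E'
from h import *
w=pickle.load(open('wrist5.pkl','rb')); p,r=pose(w['s'])
for n in ('wrist','top','side'):
    f=pickle.load(open(n+'5.pkl','rb')); W=(wcloud(f) if n=='wrist' else cloud(f)).reshape(-1,3); W=W[~np.isnan(W[:,0])]
    # scoop nominal frame: x fwd, y left, z up, origin = TCP + (118, 0, -(55-5))
    q=r.inv().apply(W-p); q=np.c_[q[:,0]-.118,-q[:,1],-q[:,2]+.05]
    m=(abs(q[:,0])<.085)&(abs(q[:,1])<.08)&(q[:,2]>-.01)&(q[:,2]<.08); q=q[m]; print(n,len(q))
    if len(q)<30: continue
    fl=q[(abs(q[:,0])<.05)&(q[:,1]<-.01)&(q[:,1]>-.045)&(q[:,2]<.02)]
    if len(fl)>20: 
        A=np.c_[fl[:,:2],np.ones(len(fl))]; c=np.linalg.lstsq(A,fl[:,2],rcond=None)[0]; print(' floor slope x,y,z0',c)
    ft=q[(abs(q[:,1])<.04)&(q[:,0]>.05)]; print(' front x max',np.percentile(ft[:,0],[50,90,98]), 'z',np.percentile(ft[:,2],[98]) ) if len(ft) else 0
    bt=q[(abs(q[:,1])<.04)&(q[:,2]>.055)&(q[:,0]>-.08)&(q[:,0]<-.05)]; print(' back',bt[:,0].min(),bt[:,0].max()) if len(bt) else 0
    print(' y', q[(q[:,2]>.01)&(abs(q[:,0])<.06)][:,1].min(), q[(q[:,2]>.01)&(abs(q[:,0])<.06)][:,1].max())
E
```

```text
wrist 37836
 floor slope x,y,z0 [-0.00011327  0.00028963  0.00352443]
 back -0.07996081651855808 -0.06880143883221937
 y -0.05884326069520759 0.062043980155803584
top 1139
 floor slope x,y,z0 [0.00417718 0.00479435 0.0039491 ]
 front x max [0.05663327 0.05863675 0.06043406] z [0.04660618]
 back -0.0713052005692475 -0.06855844486577614
 y -0.056992974456897764 0.06320915554294414
side 1139
 floor slope x,y,z0 [-3.23251765e-05  1.75330464e-02  5.35026402e-03]
 front x max [0.05818044 0.06077732 0.06277046] z [0.04743368]
 y -0.06046394433106036 0.06299669277773587
```

Call:
{"method": "send_rows", "body": {"moves": [{"travel":[0,0,2.5],"turn":[0,0,0],"fingers":255},{"travel":[0,0,2.0],"turn":[0,0,0],"fingers":255},{"travel":[2.0,0,0],"turn":[0,0,0],"fingers":255},{"travel":[3.0,0,0],"turn":[0,0,0],"fingers":255},{"travel":[1.5,0,0],"turn":[0,0,0],"fingers":255},{"travel":[0.5,0,0],"turn":[0,0,0],"fingers":255},{"travel":[0,0,0],"turn":[0,0,0],"fingers":255}]}}

```text
t: 18.05
tcp_pos: [0.4841, 0.065, 0.1147]
orientation: [3.141, 0.001, 0.087]
contact_force: [-0.6, -0.6, -2.8]
width: 0.175
```

```bash
python3 - <<'E'
from h import *
s=sense();print(s['t'],s['tcp_pos'],s['orientation'],s['contact_force'],s['width']*91)
for c in ('wrist','side'):
    f=snap(c,c+'6.png'); pickle.dump(f,open(c+'6.pkl','wb'))
a=cv2.imread('pics/side6.png')[110:330,60:340]; cv2.imwrite('pics/s6c.png',cv2.resize(a,None,fx=2.7,fy=2.7))
E
```

```text
18.05 [0.48413248 0.06500929 0.11472199] [3.14149362e+00 1.31007021e-03 8.74878357e-02] [-0.59992772 -0.62895242 -2.7667949 ] 15.881390244237208
```

View pics/wrist6.png

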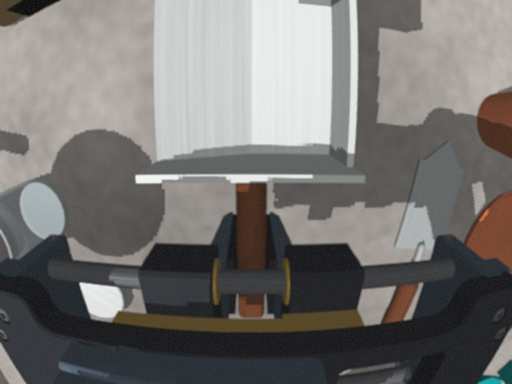

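View pics/s6c.png

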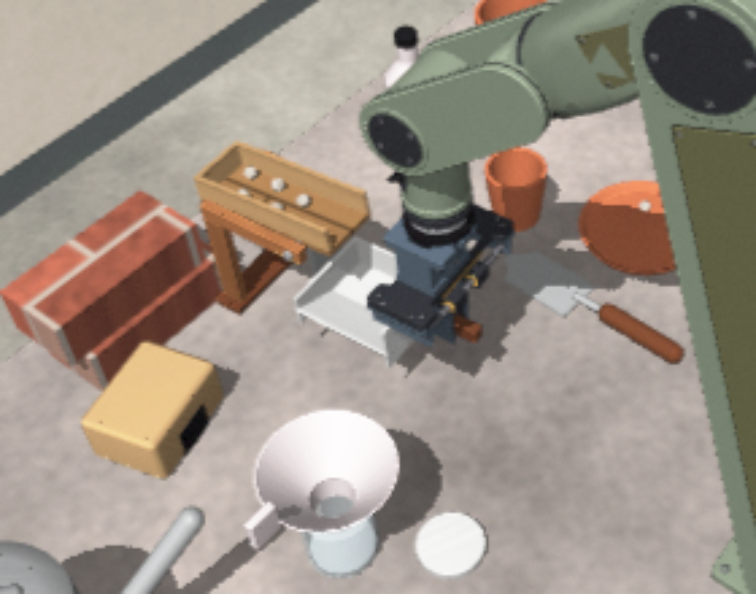

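Call:
{"method": "send_rows", "body": {"moves": [{"travel":[0.5,0,0],"turn":[0,0,0],"fingers":255},{"travel":[0.5,0,0],"turn":[0,0,0],"fingers":255},{"travel":[0.4,0,0],"turn":[0,0,0],"fingers":255},{"travel":[0.4,0,0],"turn":[0,0,0],"fingers":255},{"travel":[0.4,0,0],"turn":[0,0,0],"fingers":255},{"travel":[0.3,0,0],"turn":[0,0,0],"fingers":255},{"travel":[0.3,0,0],"turn":[0,0,0],"fingers":255},{"travel":[0.2,0,0],"turn":[0,0,0],"fingers":255},{"travel":[0,0,0],"turn":[0,0,0],"fingers":255}]}}

```text
t: 19.27
tcp_pos: [0.5149, 0.0678, 0.1148]
orientation: [3.142, 0.0, 0.087]
contact_force: [-2.7, -0.9, -2.4]
width: 0.173
```

```bash
python3 - <<'E'
from h import *
s=sense();print(s['t'],s['tcp_pos'],s['orientation'],s['contact_force'],s['width']*91)
for c in ('side',):
    f=snap(c,c+'7.png'); pickle.dump(f,open(c+'7.pkl','wb'))
a=cv2.imread('pics/side7.png')[140:290,110:270]; cv2.imwrite('pics/s7c.png',cv2.resize(a,None,fx=4,fy=4))
E
```

```text
19.275 [0.51485802 0.06777846 0.11483303] [3.14150072e+00 6.12462607e-05 8.74602140e-02] [-2.7168058  -0.88652854 -2.43707866] 15.750060638904989
```

View pics/s7c.png

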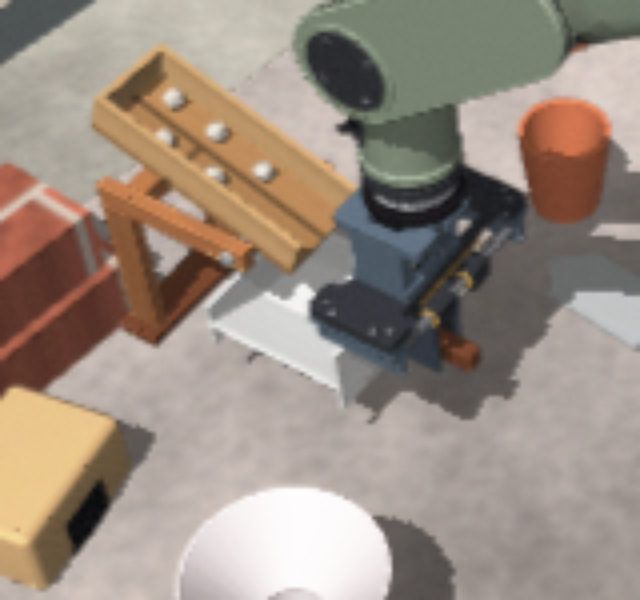

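Call:
{"method": "send_rows", "body": {"moves": [{"travel":[0.2,0,0],"turn":[0,0,0],"fingers":255},{"travel":[0.2,0,0],"turn":[0,0,0],"fingers":255},{"travel":[0.2,0,0],"turn":[0,0,0],"fingers":255},{"travel":[0.1,0,0],"turn":[0,0,0],"fingers":255},{"travel":[0.1,0,0],"turn":[0,0,0],"fingers":255},{"travel":[0.1,0,0],"turn":[0,0,0],"fingers":255},{"travel":[0.1,0,0],"turn":[0,0,0],"fingers":255},{"travel":[0.1,0,0],"turn":[0,0,0],"fingers":255},{"travel":[0.1,0,0],"turn":[0,0,0],"fingers":255},{"travel":[0.1,0,0],"turn":[0,0,0],"fingers":255},{"travel":[0.1,0,0],"turn":[0,0,0],"fingers":255},{"travel":[0.1,0,0],"turn":[0,0,0],"fingers":255},{"travel":[0.1,0,0],"turn":[0,0,0],"fingers":255}]}}

```text
t: 20.95
tcp_pos: [0.5307, 0.0692, 0.1149]
orientation: [3.142, -0.0, 0.088]
contact_force: [-1.4, -0.1, -3.2]
width: 0.176
```

```bash
cat >> h.py <<'E'
def sidecrop(n,x0=110,y0=140,w=160,h=150,k=4):
    f=snap('side'); a=cv2.cvtColor(f['frame'],cv2.COLOR_RGB2BGR)[y0:y0+h,x0:x0+w]; cv2.imwrite('pics/'+n,cv2.resize(a,None,fx=k,fy=k,interpolation=cv2.INTER_CUBIC)); return f
E
python3 - <<'E'
from h import *
s=sense();print(s['t'],s['tcp_pos'],s['contact_force'],s['width']*91)
sidecrop('s8c.png'); snap('wrist','w8.png')
E
```

```text
20.95 [0.53073977 0.06918355 0.11489809] [-1.38255925 -0.13698179 -3.16787625] 16.05176149878853
```

View pics/s8c.png

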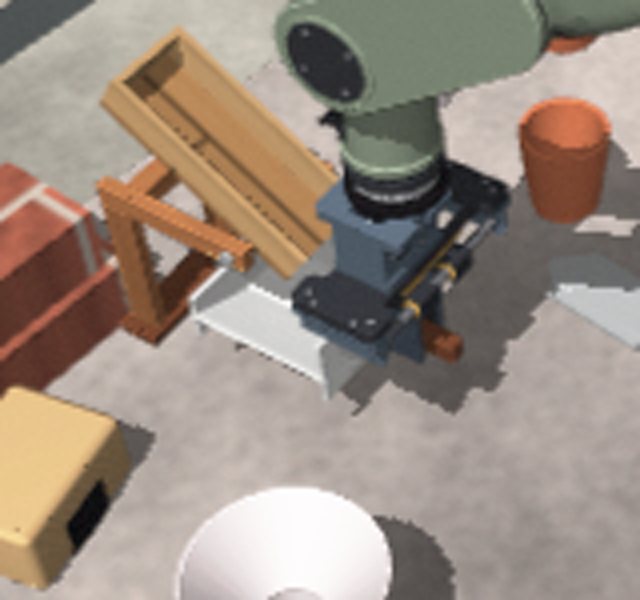

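View pics/w8.png

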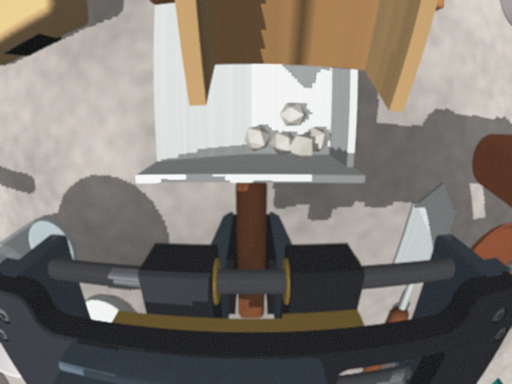

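Call:
{"method": "send_rows", "body": {"moves": [{"travel":[0,0,0],"turn":[0,0,0],"fingers":255},{"travel":[0,0,0],"turn":[0,0,0],"fingers":255},{"travel":[0,0,0],"turn":[0,0,0],"fingers":255},{"travel":[-0.3,0,0],"turn":[0,0,0],"fingers":255},{"travel":[-0.5,0,0],"turn":[0,0,0],"fingers":255},{"travel":[-0.6,0,0],"turn":[0,0,0],"fingers":255},{"travel":[-0.8,0,0],"turn":[0,0,0],"fingers":255},{"travel":[-0.8,0,0],"turn":[0,0,0],"fingers":255},{"travel":[-0.8,0,0],"turn":[0,0,0],"fingers":255},{"travel":[-0.8,0,0],"turn":[0,0,0],"fingers":255},{"travel":[-0.8,0,0],"turn":[0,0,0],"fingers":255},{"travel":[-1.0,0,0],"turn":[0,0,0],"fingers":255},{"travel":[-1.5,0,0],"turn":[0,0,0],"fingers":255},{"travel":[-1.5,0,0],"turn":[0,0,0],"fingers":255},{"travel":[-1.5,0,0],"turn":[0,0,0],"fingers":255},{"travel":[-1.0,0,0],"turn":[0,0,0],"fingers":255},{"travel":[-0.5,0,-0.5],"turn":[0,0,0],"fingers":255},{"travel":[0,0,-1.5],"turn":[0,0,0],"fingers":255},{"travel":[0,0,0],"turn":[0,0,0],"fingers":255}]}}

```text
t: 23.42
tcp_pos: [0.4085, 0.0585, 0.1361]
orientation: [3.142, -0.004, 0.088]
contact_force: [0.7, 0.1, -2.0]
width: 0.174
```

```bash
python3 - <<'E'
from h import *
s=sense();print(s['t'],s['tcp_pos'],s['orientation'],s['contact_force'],s['width']*91,s['joint_pos'])
sidecrop('s9c.png'); snap('wrist','w9.png')
E
```

```text
23.425 [0.4085102  0.05849833 0.13608538] [ 3.14158794 -0.00390625  0.08751023] [ 0.69121948  0.08011229 -2.01552009] 15.852542513906924 [ 1.14447541e-01  1.53204772e-01  2.05190757e+00 -1.36859802e-04
  9.32575609e-01  1.59781497e+00]
```

View pics/s9c.png

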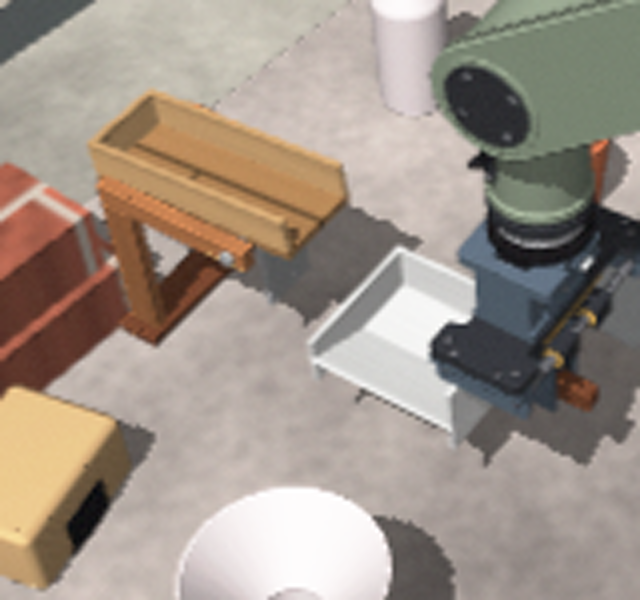

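View pics/w9.png

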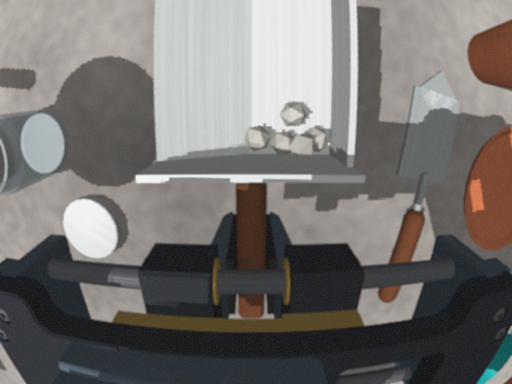

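```bash
cat >> h.py <<'E'
F=np.array([.4405,.3085])
def pourpose(tilt,off,z,head=33,lane=-.040):
    h=np.radians(head); r=down(h)*R.from_rotvec([-tilt,0,0],degrees=True)
    lp=np.array([.1135+lane,-.0615,.022]); t=np.array([-np.sin(h),np.cos(h)])
    P=np.append(F+off*t,z); return P-r.apply(lp),r
E
python3 - <<'E'
from h import *
p,r=pose()
a=pourpose(0,-.04,.23); print(a[0])
plan([([.40,.05,.2],down(np.radians(5)),2.5,255),([a[0][0]-.0,a[0][1],.252],a[1],2.5,255)],wmax=5)
E
```

```text
[0.43413858 0.18334397 0.252     ]
9 rows
[{"travel": [-0.3, 0.3, -2.2], "turn": [0.0, 0.0, 0.0], "fingers": 255},
{"travel": [-0.2, 0.2, -2.1], "turn": [0.0, 0.0, 0.0], "fingers": 255},
{"travel": [-0.3, 0.3, -2.2], "turn": [0.0, 0.0, 0.0], "fingers": 255},
{"travel": [0.8, -2.2, -0.9], "turn": [0.0, 0.0, -4.7], "fingers": 255},
{"travel": [0.9, -2.1, -0.8], "turn": [0.0, 0.0, -4.6], "fingers": 255},
{"travel": [1.1, -2.0, -0.9], "turn": [0.0, 0.0, -4.7], "fingers": 255},
{"travel": [1.3, -1.9, -0.9], "turn": [0.0, 0.0, -4.7], "fingers": 255},
{"travel": [1.4, -1.8, -0.8], "turn": [0.0, 0.0, -4.6], "fingers": 255},
{"travel": [1.5, -1.7, -0.9], "turn": [0.0, 0.0, -4.7], "fingers": 255}]
end [0.4339 0.183  0.2519] [ 3.141 -0.     0.576]
```

Call:
{"method": "send_rows", "body": {"moves": [{"travel":[-0.3,0.3,-1.5],"turn":[0,0,0],"fingers":255},{"travel":[-0.2,0.2,-2.5],"turn":[0,0,0],"fingers":255},{"travel":[-0.3,0.3,-2.5],"turn":[0,0,0],"fingers":255},{"travel":[0.8,-2.2,-0.9],"turn":[0,0,-4.7],"fingers":255},{"travel":[0.9,-2.1,-0.8],"turn":[0,0,-4.6],"fingers":255},{"travel":[1.1,-2.0,-0.9],"turn":[0,0,-4.7],"fingers":255},{"travel":[1.3,-1.9,-0.9],"turn":[0,0,-4.7],"fingers":255},{"travel":[1.4,-1.8,-0.8],"turn":[0,0,-4.6],"fingers":255},{"travel":[1.5,-1.7,-0.9],"turn":[0,0,-4.7],"fingers":255},{"travel":[0,0,0],"turn":[0,0,0],"fingers":255},{"travel":[0,0,0],"turn":[0,0,0],"fingers":255}]}}

```text
t: 24.9
tcp_pos: [0.4331, 0.1823, 0.251]
orientation: [3.141, 0.002, 0.575]
contact_force: [-0.1, -0.9, -2.3]
width: 0.177
```

```bash
python3 - <<'E'
from h import *
s=sense();print(s['t'],s['tcp_pos'],s['orientation'],s['width']*91,s['joint_pos'])
snap('side','s10.png'); snap('wrist','w10.png')
plan([(*pourpose(30,-.03,.205),3,255)],wmax=5)
E
```

```text
24.9 [0.4331393  0.18231321 0.25098498] [3.14138691e+00 2.49215309e-03 5.75444330e-01] 16.122109384625244 [ 3.74407694e-01  1.39234685e-01  1.74803719e+00 -7.35210945e-04
  1.25672174e+00  1.36998741e+00]
6 rows
[{"travel": [0.0, -0.5, -0.1], "turn": [-5.0, 0.0, 0.0], "fingers": 255},
{"travel": [0.0, -0.5, -0.1], "turn": [-5.0, 0.0, 0.0], "fingers": 255},
{"travel": [0.1, -0.5, -0.1], "turn": [-5.0, 0.1, 0.0], "fingers": 255},
{"travel": [0.0, -0.4, -0.2], "turn": [-5.0, 0.0, 0.0], "fingers": 255},
{"travel": [0.0, -0.5, -0.2], "turn": [-5.0, 0.0, 0.0], "fingers": 255},
{"travel": [0.0, -0.4, -0.3], "turn": [-5.0, 0.0, 0.0], "fingers": 255}]
end [0.4179 0.2077 0.255 ] [2.618 0.    0.575]
```

View pics/w10.png

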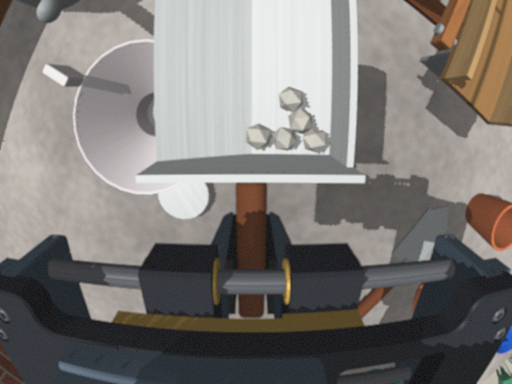

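View pics/s10.png

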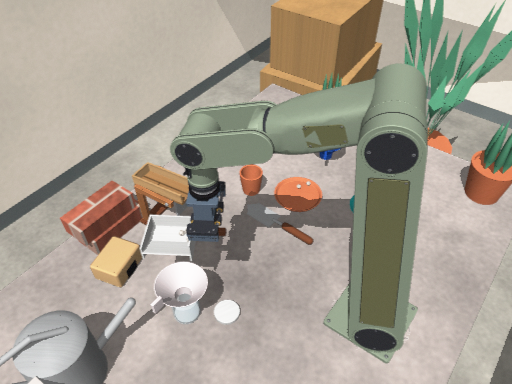

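Call:
{"method": "send_rows", "body": {"moves": [{"travel":[0,-0.5,-0.1],"turn":[-5,0,0],"fingers":255},{"travel":[0,-0.5,-0.1],"turn":[-5,0,0],"fingers":255},{"travel":[0.1,-0.5,-0.1],"turn":[-5,0,0],"fingers":255},{"travel":[0,-0.4,-0.2],"turn":[-5,0,0],"fingers":255},{"travel":[0,-0.5,-0.2],"turn":[-5,0,0],"fingers":255},{"travel":[0,-0.4,-0.3],"turn":[-5,0,0],"fingers":255},{"travel":[0,0,0],"turn":[0,0,0],"fingers":255},{"travel":[0,0,0],"turn":[0,0,0],"fingers":255}]}}

```text
t: 26.0
tcp_pos: [0.4185, 0.2081, 0.2557]
orientation: [2.619, -0.0, 0.575]
contact_force: [0.7, 0.6, -1.7]
width: 0.172
```

```bash
python3 - <<'E'
from h import *
s=sense();print(s['t'],s['tcp_pos'],s['orientation'],s['width']*91,s['joint_pos'])
snap('side','s11.png'); snap('wrist','w11.png')
plan([(*pourpose(48,-.02,.19),3,255)],wmax=5)
plan([(*pourpose(70,-.015,.185),3,255)],wmax=5)
E
```

```text
26.0 [0.41846666 0.20813766 0.25567955] [ 2.61925615e+00 -4.13114829e-05  5.75482922e-01] 15.660708214577939 [ 0.77854329  0.17600878  1.80257497 -0.52923558  1.31670426  1.95002708]
4 rows
[{"travel": [0.0, -0.7, -0.2], "turn": [-4.5, 0.0, 0.0], "fingers": 255},
{"travel": [0.0, -0.6, -0.3], "turn": [-4.5, 0.0, 0.0], "fingers": 255},
{"travel": [0.0, -0.6, -0.3], "turn": [-4.5, 0.0, -0.1], "fingers": 255},
{"travel": [0.0, -0.6, -0.4], "turn": [-4.6, 0.0, 0.0], "fingers": 255}]
end [0.4038 0.2308 0.2507] [2.303 0.    0.576]
9 rows
[{"travel": [0.0, -0.6, -0.3], "turn": [-4.5, 0.0, 0.0], "fingers": 255},
{"travel": [0.0, -0.5, -0.3], "turn": [-4.4, 0.0, 0.0], "fingers": 255},
{"travel": [0.0, -0.6, -0.3], "turn": [-4.5, 0.0, 0.0], "fingers": 255},
{"travel": [0.0, -0.5, -0.4], "turn": [-4.4, 0.0, 0.0], "fingers": 255},
{"travel": [0.0, -0.5, -0.4], "turn": [-4.5, 0.0, 0.0], "fingers": 255},
{"travel": [0.0, -0.4, -0.5], "turn": [-4.4, 0.0, 0.0], "fingers": 255},
{"travel": [0.0, -0.4, -0.5], "turn": [-4.5, 0.0, -0.1], "fingers": 255},
{"travel": [0.0, -0.4, -0.5], "turn": [-4.4, 0.0, 0.0], "fingers": 255},
{"travel": [0.0, -0.3, -0.6], "turn": [-4.5, 0.0, 0.0], "fingers": 255}]
end [0.3874 0.2562 0.2503] [1.919e+00 1.000e-03 5.760e-01]
```

View pics/w11.png

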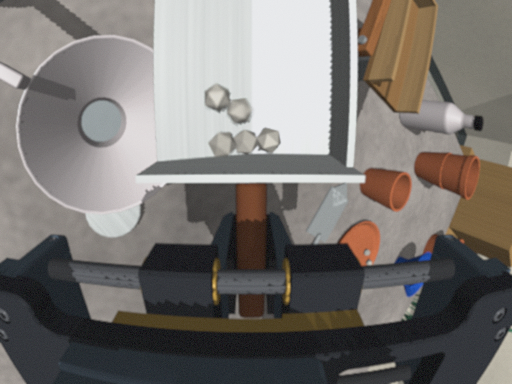

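View pics/s11.png

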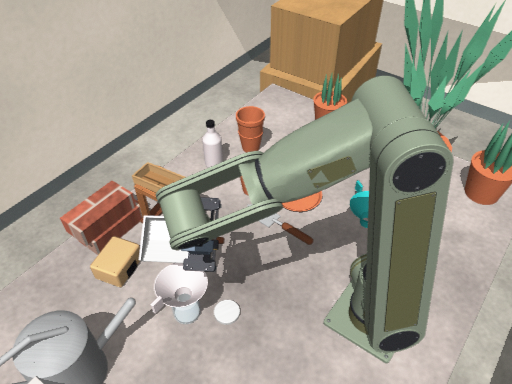

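```bash
cat > kin.py <<'E'
from h import *
def fk(q,th):
    a0,y0,d0,L1,L2,e,L3,s4,c=th
    Rz=lambda a:R.from_euler('z',a); Ry=lambda a:R.from_euler('y',a)
    R1=Rz(q[0]); R2=R1*Ry(q[1]); R3=R2*Ry(q[2]); R6=R3*Rz(s4*q[3])*Ry(q[4])*Rz(q[5]+c)
    p=R1.apply([a0,y0,d0])+R2.apply([0,0,L1])+R3.apply([e,0,L2])+R6.apply([0,0,L3])
    return p,R6
def load():
    D=[json.loads(l) for l in open('log.jsonl')]
    return D
def fit():
    D=load()
    best=None
    for s4 in(1,-1):
        for c in (0,np.pi/2,-np.pi/2,np.pi):
            def res(v):
                th=np.r_[v,s4,c]; o=[]
                for q,p,e in D:
                    P,Q=fk(q,th); o+=list((P-p)*10); 
                return o
            r=least_squares(res,[0,.01,.3,.4,.4,0,.2])
            th=np.r_[r.x,s4,c]
            oe=np.mean([(R.from_euler('xyz',e).inv()*fk(q,th)[1]).magnitude() for q,p,e in D])
            if best is None or oe<best[0]: best=(oe,r.cost,th)
    return best
def ik(p,r,q0,th):
    lo=np.array([-3.11,-.84,.21,-1.34,.05,-2.56]);hi=np.array([3.11,2.01,2.61,4.49,2.63,2.56])
    def res(q):
        P,Q=fk(q,th); return np.r_[(P-p)*5,(r.inv()*Q).as_rotvec()]
    s=least_squares(res,q0); return s.x,s.cost, np.minimum(s.x-lo,hi-s.x).min()
E
python3 - <<'E'
from kin import *
s=sense()
with open('log.jsonl','a') as g: 
    for q,p,e in [([-1.94372994e-02,3.57267735e-01,2.03746565e+00,-2.71519312e-04,7.46906669e-01,-1.80055583e-01],[0.47187108,0.00226977,0.0499445],[-3.14151297e+00,1.72979157e-04,1.73161386e+00]),([1.13524724e-01,1.36438153e-01,2.00043583e+00,-2.79946504e-04,1.00506831e+00,1.59519330e+00],[0.41482852,0.05879465,0.16002139],[3.14134792e+00,3.43788534e-04,8.92778109e-02]),([1.14447541e-01,1.53204772e-01,2.05190757e+00,-1.36859802e-04,9.32575609e-01,1.59781497e+00],[0.4085102,0.05849833,0.13608538],[3.14158794,-0.00390625,0.08751023])]:
        g.write(json.dumps([q,p,e])+'\n')
b=fit(); print(b); pickle.dump(b[2],open('th.pkl','wb'))
q=list(s['joint_pos'])
for head in (33,):
  for t in (30,40,50,60,65,70,75,80):
    P,r=pourpose(t,-.015,.185,head); q,c,m=ik(P,r,q,b[2]); print(head,t,np.round(q,2),round(c,6),round(m,2))
for head in (15,0,50):
  q=list(s['joint_pos'])
  for t in (30,50,65,75):
    P,r=pourpose(t,-.015,.185,head); q,c,m=ik(P,r,q,b[2]); print(head,t,np.round(q,2),round(c,6),round(m,2))
E
```

```text
(np.float64(6.74159481319402e-10), np.float64(3.376499310906325e-15), array([-5.51281228e-09,  1.15000002e-02,  1.40300002e-01,  5.91800003e-01,
        4.17000006e-01,  2.52000024e-02,  3.21662000e-01,  1.00000000e+00,
        1.57079633e+00]))
33 30 [ 0.81  0.2   1.83 -0.53  1.29  2.  ] 0.0 0.56
33 40 [ 0.92  0.25  1.83 -0.66  1.38  2.15] 0.0 0.41
33 50 [ 1.01  0.31  1.84 -0.77  1.49  2.28] 0.0 0.28
33 60 [ 1.08  0.39  1.85 -0.86  1.59  2.38] 0.0 0.18
33 65 [ 1.11  0.43  1.85 -0.9   1.64  2.43] 0.0 0.13
33 70 [ 1.14  0.48  1.86 -0.93  1.7   2.48] 0.0 0.08
33 75 [ 1.16  0.52  1.86 -0.96  1.75  2.52] 0.0 0.04
33 80 [ 1.18  0.57  1.87 -0.99  1.8   2.56] 0.0 0.0
15 30 [ 0.83  0.26  1.75 -0.44  1.45  2.26] 0.0 0.3
15 50 [ 0.98  0.41  1.69 -0.62  1.69  2.43] 0.0 0.13
15 65 [ 1.05  0.54  1.66 -0.72  1.85  2.5 ] 0.0 0.06
15 75 [ 1.09  0.62  1.64 -0.79  1.96  2.55] 0.0 0.01
0 30 [ 0.82  0.31  1.68 -0.35  1.56  2.47] 0.0 0.09
0 50 [ 0.94  0.48  1.56 -0.49  1.83  2.56] 0.0 -0.0
0 65 [ 0.99  0.62  1.5  -0.58  2.01  2.59] 0.0 -0.03
0 75 [ 1.01  0.7   1.47 -0.65  2.12  2.6 ] 0.0 -0.04
50 30 [ 0.77  0.15  1.9  -0.59  1.11  1.73] 0.0 0.71
50 50 [ 1.    0.22  1.98 -0.92  1.27  2.14] 0.0 0.42
50 65 [ 1.13  0.33  2.04 -1.08  1.43  2.39] 0.0 0.17
50 75 [ 1.2   0.42  2.07 -1.16  1.55  2.53] 0.0 0.03
```

Call:
{"method": "send_rows", "body": {"moves": [{"travel":[0,-0.7,-0.2],"turn":[-4.5,0,0],"fingers":255},{"travel":[0,-0.6,-0.3],"turn":[-4.5,0,0],"fingers":255},{"travel":[0,-0.6,-0.3],"turn":[-4.5,0,0],"fingers":255},{"travel":[0,-0.6,-0.4],"turn":[-4.5,0,0],"fingers":255},{"travel":[0,0,0],"turn":[0,0,0],"fingers":255}]}}

```text
t: 26.72
tcp_pos: [0.4034, 0.2319, 0.2494]
orientation: [2.305, 0.002, 0.577]
contact_force: [-0.4, -0.9, -2.5]
width: 0.173
```

```bash
python3 - <<'E'
from h import *
s=sense();print(s['t'],s['tcp_pos'],s['orientation'],s['width']*91,s['joint_pos'])
snap('wrist','w12.png')
plan([(*pourpose(72,-.018,.185),3,255)],wmax=4)
E
```

```text
26.725 [0.40337368 0.23192416 0.24942742] [2.30493660e+00 1.86766094e-03 5.77147774e-01] 15.760166444428766 [ 0.98433278  0.29279451  1.83545619 -0.75449661  1.46666256  2.23977071]
7 rows
[{"travel": [0.0, -0.3, -0.3], "turn": [-3.4, 0.0, 0.0], "fingers": 255},
{"travel": [0.0, -0.2, -0.3], "turn": [-3.5, 0.0, 0.0], "fingers": 255},
{"travel": [0.0, -0.3, -0.4], "turn": [-3.4, 0.0, 0.0], "fingers": 255},
{"travel": [0.0, -0.2, -0.3], "turn": [-3.5, 0.0, 0.0], "fingers": 255},
{"travel": [-0.1, -0.2, -0.4], "turn": [-3.4, 0.0, 0.0], "fingers": 255},
{"travel": [0.0, -0.1, -0.3], "turn": [-3.4, 0.0, 0.0], "fingers": 255},
{"travel": [0.0, -0.2, -0.4], "turn": [-3.5, 0.0, 0.0], "fingers": 255}]
end [0.3874 0.2549 0.2501] [1.885 0.    0.576]
```

View pics/w12.png

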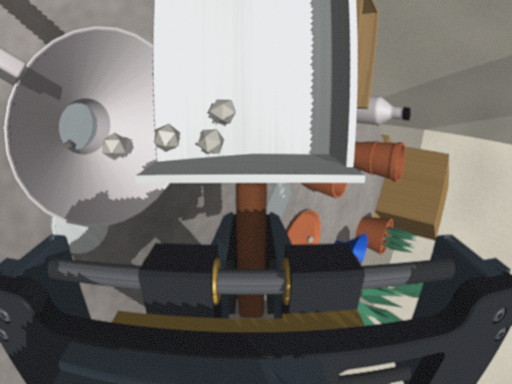

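Call:
{"method": "send_rows", "body": {"moves": [{"travel":[0,0,0],"turn":[0,0,0],"fingers":255},{"travel":[0,-0.3,-0.3],"turn":[-3.4,0,0],"fingers":255},{"travel":[0,-0.2,-0.3],"turn":[-3.4,0,0],"fingers":255},{"travel":[0,-0.3,-0.4],"turn":[-3.4,0,0],"fingers":255},{"travel":[0,-0.2,-0.3],"turn":[-3.4,0,0],"fingers":255},{"travel":[0,-0.2,-0.4],"turn":[-3.4,0,0],"fingers":255},{"travel":[0,0,0],"turn":[0,0,0],"fingers":255},{"travel":[0,0,0],"turn":[0,0,0],"fingers":255},{"travel":[0,0,0],"turn":[0,0,0],"fingers":255}]}}

```text
t: 27.9
tcp_pos: [0.3922, 0.2489, 0.2506]
orientation: [2.008, -0.001, 0.576]
contact_force: [-0.1, -0.4, -2.7]
width: 0.173
```

```bash
python3 - <<'E'
from h import *
s=sense();print(s['t'],s['tcp_pos'],s['orientation'],s['width']*91,s['joint_pos'])
snap('wrist','w13.png');snap('side','s13.png')
E
```

```text
27.9 [0.39219171 0.24885834 0.25064132] [ 2.00760843e+00 -7.56721947e-04  5.75793082e-01] 15.709121115014025 [ 1.10775623  0.42952326  1.85359953 -0.89953662  1.64198712  2.42950209]
```

View pics/w13.png

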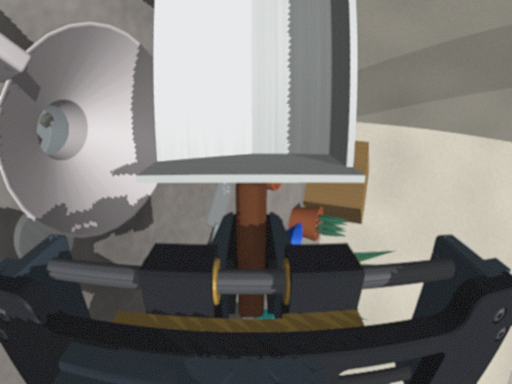

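View pics/s13.png

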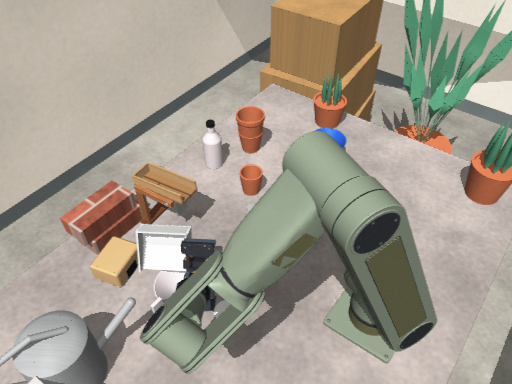

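```bash
python3 - <<'E'
from h import *
h=np.radians(33)
plan([(*pourpose(30,-.04,.21),3,255),(*pourpose(0,-.06,.24),3,255)],wmax=9)
plan([(*pourpose(30,-.04,.21),3,255),(*pourpose(0,-.06,.24),3,255),([.405,-.012,.2],down(h),4,255),([.405,-.012,.07],down(h),3.5,255),([.405,-.012,.0515],down(h),1,255)],wmax=9)
E
```

```text
8 rows
[{"travel": [0.0, 0.8, 1.2], "turn": [8.7, 0.0, 0.0], "fingers": 255},
{"travel": [0.0, 1.0, 1.1], "turn": [8.8, 0.0, 0.0], "fingers": 255},
{"travel": [0.0, 1.2, 0.9], "turn": [8.7, 0.0, 0.0], "fingers": 255},
{"travel": [0.0, 1.3, 0.8], "turn": [8.8, 0.0, 0.0], "fingers": 255},
{"travel": [0.0, 0.9, 0.4], "turn": [7.5, 0.0, 0.0], "fingers": 255},
{"travel": [0.0, 0.9, 0.4], "turn": [7.5, 0.0, 0.0], "fingers": 255},
{"travel": [0.0, 0.9, 0.2], "turn": [7.5, 0.0, 0.0], "fingers": 255},
{"travel": [0.0, 1.0, 0.0], "turn": [7.5, 0.0, 0.0], "fingers": 255}]
end [0.4453 0.167  0.2621] [-3.141e+00 -1.000e-03  5.760e-01]
19 rows
[{"travel": [0.0, 0.8, 1.2], "turn": [8.7, 0.0, 0.0], "fingers": 255},
{"travel": [0.0, 1.0, 1.1], "turn": [8.8, 0.0, 0.0], "fingers": 255},
{"travel": [0.0, 1.2, 0.9], "turn": [8.7, 0.0, 0.0], "fingers": 255},
{"travel": [0.0, 1.3, 0.8], "turn": [8.8, 0.0, 0.0], "fingers": 255},
{"travel": [0.0, 0.9, 0.4], "turn": [7.5, 0.0, 0.0], "fingers": 255},
{"travel": [0.0, 0.9, 0.4], "turn": [7.5, 0.0, 0.0], "fingers": 255},
{"travel": [0.0, 0.9, 0.2], "turn": [7.5,
[... 238 characters left out ...]
},
{"travel": [-2.6, 2.6, 1.2], "turn": [0.0, 0.0, 0.0], "fingers": 255},
{"travel": [-2.6, 2.6, 1.3], "turn": [0.0, 0.0, 0.0], "fingers": 255},
{"travel": [-2.6, 2.5, 1.2], "turn": [0.0, 0.0, 0.0], "fingers": 255},
{"travel": [0.0, 0.0, 3.2], "turn": [0.0, 0.0, 0.0], "fingers": 255},
{"travel": [0.0, 0.0, 3.3], "turn": [0.0, 0.0, 0.0], "fingers": 255},
{"travel": [0.0, 0.0, 3.2], "turn": [0.0, 0.0, 0.0], "fingers": 255},
{"travel": [0.0, 0.0, 3.3], "turn": [0.0, 0.0, 0.0], "fingers": 255},
{"travel": [0.0, 0.0, 0.9], "turn": [0.0, 0.0, 0.0], "fingers": 255},
{"travel": [0.0, 0.0, 0.9], "turn": [0.0, 0.0, 0.0], "fingers": 255}]
end [ 0.4052 -0.0116  0.052 ] [-3.141e+00 -1.000e-03  5.760e-01]
```

Call:
{"method": "send_rows", "body": {"moves": [{"travel":[0,0.8,1.2],"turn":[8.7,0,0],"fingers":255},{"travel":[0,1.0,1.1],"turn":[8.8,0,0],"fingers":255},{"travel":[0,1.2,0.9],"turn":[8.7,0,0],"fingers":255},{"travel":[0,1.3,0.8],"turn":[8.8,0,0],"fingers":255},{"travel":[0,0.9,0.4],"turn":[7.5,0,0],"fingers":255},{"travel":[0,0.9,0.4],"turn":[7.5,0,0],"fingers":255},{"travel":[0,0.9,0.2],"turn":[7.5,0,0],"fingers":255},{"travel":[0,1.0,0],"turn":[7.5,0,0],"fingers":255},{"travel":[-2.6,2.6,1.2],"turn":[0,0,0],"fingers":255},{"travel":[-2.7,2.5,1.3],"turn":[0,0,0],"fingers":255},{"travel":[-2.6,2.6,1.2],"turn":[0,0,0],"fingers":255},{"travel":[-2.6,2.6,1.3],"turn":[0,0,0],"fingers":255},{"travel":[-2.6,2.5,1.2],"turn":[0,0,0],"fingers":255},{"travel":[0,0,3.0],"turn":[0,0,0],"fingers":255},{"travel":[0,0,3.0],"turn":[0,0,0],"fingers":255},{"travel":[0,0,3.0],"turn":[0,0,0],"fingers":255},{"travel":[0,0,2.0],"turn":[0,0,0],"fingers":255},{"travel":[0,0,0],"turn":[0,0,0],"fingers":255},{"travel":[0,0,0],"turn":[0,0,0],"fingers":255}]}}

```text
t: 30.38
tcp_pos: [0.4055, -0.0118, 0.0907]
orientation: [3.141, -0.001, 0.576]
contact_force: [0.0, 0.3, -1.6]
width: 0.175
```

```bash
python3 - <<'E'
from h import *
s=sense();print(s['t'],s['tcp_pos'],s['orientation'],s['contact_force'],s['width']*91)
w=snap('wrist','w14.png'); p,r=pose(w['s'])
W=wcloud(w).reshape(-1,3); W=W[~np.isnan(W[:,0])]
q=r.inv().apply(W-p); q=np.c_[q[:,0]-.1135,-q[:,1]-.0015,-q[:,2]+.05]
fl=q[(abs(q[:,0])<.05)&(q[:,1]<-.01)&(q[:,1]>-.045)&(abs(q[:,2])<.03)]
A=np.c_[fl[:,:2],np.ones(len(fl))]; print(np.linalg.lstsq(A,fl[:,2],rcond=None)[0])
E
```

```text
30.375 [ 0.40554622 -0.01177043  0.09067098] [ 3.14056685e+00 -5.30991321e-04  5.76312682e-01] [ 0.0459856   0.31621365 -1.59217961] 15.92501929092186
[-0.00641795  0.00031175  0.00280993]
```

View pics/w14.png

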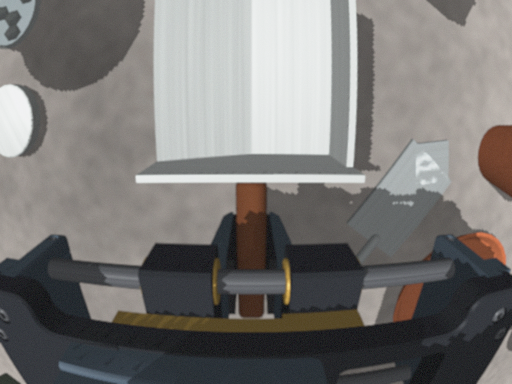

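Call:
{"method": "send_rows", "body": {"moves": [{"travel":[0,0,2.0],"turn":[0,0,0],"fingers":255},{"travel":[0,0,1.0],"turn":[0,0,0],"fingers":255},{"travel":[0,0,0.6],"turn":[0,0,0],"fingers":255},{"travel":[0,0,0.3],"turn":[0,0,0],"fingers":255},{"travel":[0,0,0],"turn":[0,0,0],"fingers":255},{"travel":[0,0,0],"turn":[0,0,0],"fingers":255}]}}

```text
t: 31.18
tcp_pos: [0.4055, -0.0116, 0.0512]
orientation: [3.141, -0.001, 0.576]
contact_force: [0.2, 0.4, -1.5]
width: 0.175
```

Call:
{"method": "send_rows", "body": {"moves": [{"travel":[0,0,0.1],"turn":[0,0,0],"fingers":255},{"travel":[0,0,0],"turn":[0,0,0],"fingers":120},{"travel":[0,0,0],"turn":[0,0,0],"fingers":120},{"travel":[0,0,0],"turn":[0,0,0],"fingers":120},{"travel":[0,0,0],"turn":[0,0,0],"fingers":120},{"travel":[0,0,0],"turn":[0,0,0],"fingers":120},{"travel":[0,0,-3.0],"turn":[0,0,0],"fingers":120},{"travel":[0,0,-5.0],"turn":[0,0,0],"fingers":120},{"travel":[0,0,-6.0],"turn":[0,0,0],"fingers":120},{"travel":[0,0,-6.0],"turn":[0,0,0],"fingers":120}]}}

```text
t: 32.42
tcp_pos: [0.4047, -0.0115, 0.2518]
orientation: [3.141, -0.0, 0.576]
contact_force: [2.5, 0.4, 0.1]
width: 0.535
```

```bash
python3 - <<'E'
from h import *
s=sense();print(s['t'],s['tcp_pos'],s['orientation'],s['contact_force'],s['width']*91)
for c in ('side','top'):
    f=snap(c,c+'15.png'); pickle.dump(f,open(c+'15.pkl','wb'))
f=snap('top')
a=cv2.imread('pics/side15.png')[110:330,130:350]; cv2.imwrite('pics/s15c.png',cv2.resize(a,None,fx=2.7,fy=2.7,interpolation=cv2.INTER_CUBIC))
a=cv2.imread('pics/top15.png')[140:260,60:360]; cv2.imwrite('pics/t15c.png',cv2.resize(a,None,fx=2.6,fy=2.6,interpolation=cv2.INTER_CUBIC))
E
```

```text
32.425 [ 0.40472629 -0.01150736  0.25176955] [ 3.14141243e+00 -1.40789319e-04  5.76158253e-01] [2.52826447 0.41530063 0.12588997] 48.72116916749801
```

View pics/s15c.png

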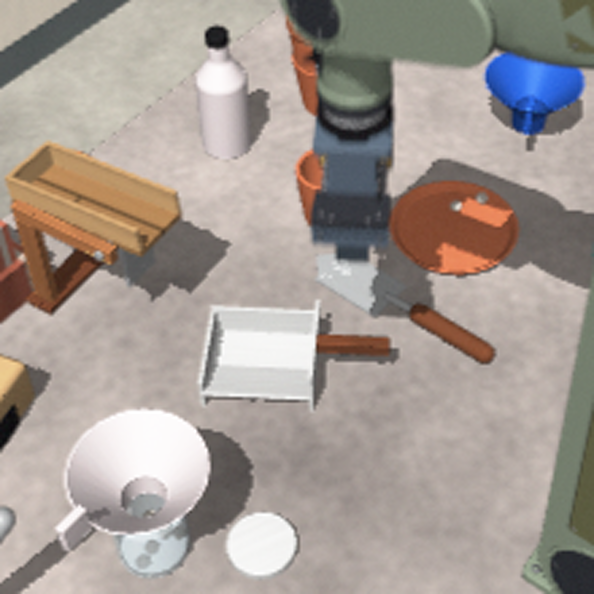

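View pics/t15c.png

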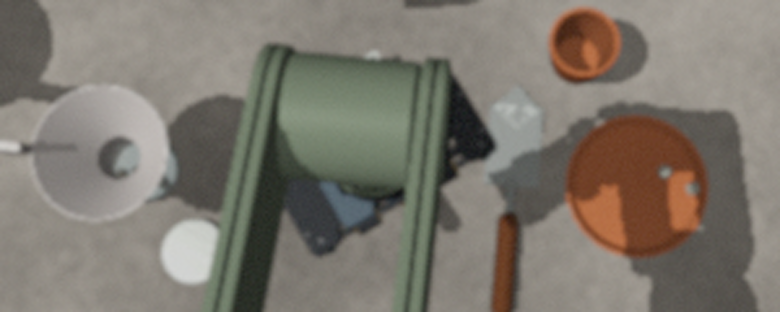

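```bash
cat >> h.py <<'E'
def strays(P, c=(.439,-.2795)):
    m=(np.hypot(P[:,0]-c[0],P[:,1]-c[1])<.068)&(P[:,2]>.0135)&(P[:,2]<.04); q=P[m]
    from scipy.cluster.hierarchy import fclusterdata
    if len(q)<3: print('none',len(q)); return
    l=fclusterdata(q,.008,criterion='distance')
    for k in set(l): 
        a=q[l==k]
        if len(a)>2: print(len(a),a.mean(0).round(4),'min',a.min(0).round(4),'max',a.max(0).round(4))
E
python3 - <<'E'
from h import *
for c in('top','side'):
    f=pickle.load(open(c+'15.pkl','rb')); print(c); strays(cloud(f).reshape(-1,3))
plan([([.43,-.20,.26],down(np.radians(0)),5,120)])
E
```

```text
top
16 [ 0.4551 -0.3141  0.0182] min [ 0.449  -0.3213  0.014 ] max [ 0.4625 -0.3081  0.0225]
8 [ 0.4357 -0.3438  0.0191] min [ 0.4312 -0.3464  0.0164] max [ 0.4409 -0.3401  0.0229]
side
5 [ 0.4384 -0.3442  0.0184] min [ 0.4357 -0.3458  0.0146] max [ 0.443  -0.342   0.0241]
12 [ 0.4561 -0.3132  0.0189] min [ 0.4485 -0.3184  0.0139] max [ 0.4637 -0.3065  0.0222]
4 rows
[{"travel": [-2.1, 4.3, -0.2], "turn": [0.0, -0.1, 8.3], "fingers": 120},
{"travel": [-1.4, 4.5, -0.1], "turn": [0.1, -0.1, 8.2], "fingers": 120},
{"travel": [-0.8, 4.7, -0.2], "turn": [0.0, -0.1, 8.3], "fingers": 120},
{"travel": [-0.1, 4.7, -0.2], "turn": [0.1, -0.1, 8.2], "fingers": 120}]
end [ 0.4302 -0.1999  0.2601] [-3.141 -0.     0.   ]
```

```bash
python3 - <<'E'
from h import *
plan([([.4555,-.3135,.16],down(np.pi/2),4.5,143),([.4555,-.3135,.025],down(np.pi/2),4.5,143)])
E
```

```text
11 rows
[{"travel": [-1.6, 3.5, 1.2], "turn": [0.1, 0.0, -7.1], "fingers": 143},
{"travel": [-1.9, 3.3, 1.1], "turn": [0.0, -0.1, -7.1], "fingers": 143},
{"travel": [-2.4, 3.0, 1.2], "turn": [0.1, 0.0, -7.2], "fingers": 143},
{"travel": [-2.7, 2.7, 1.2], "turn": [0.0, 0.0, -7.1], "fingers": 143},
{"travel": [-3.0, 2.3, 1.1], "turn": [0.1, 0.0, -7.1], "fingers": 143},
{"travel": [-3.3, 1.9, 1.2], "turn": [0.0, -0.1, -7.1], "fingers": 143},
{"travel": [-3.5, 1.5, 1.1], "turn": [0.1, 0.0, -7.2], "fingers": 143},
{"travel": [-3.7, 1.1, 1.2], "turn": [0.0, 0.0, -7.1], "fingers": 143},
{"travel": [0.0, 0.0, 4.5], "turn": [0.0, 0.0, 0.0], "fingers": 143},
{"travel": [0.0, 0.0, 4.5], "turn": [0.0, 0.0, 0.0], "fingers": 143},
{"travel": [0.0, 0.0, 4.5], "turn": [0.0, 0.0, 0.0], "fingers": 143}]
end [ 0.4555 -0.3135  0.025 ] [ 3.141 -0.     1.571]
```

Call:
{"method": "send_rows", "body": {"moves": [{"travel":[-1.6,3.5,1.2],"turn":[0,0,-7.1],"fingers":143},{"travel":[-1.9,3.3,1.1],"turn":[0,0,-7.1],"fingers":143},{"travel":[-2.4,3.0,1.2],"turn":[0,0,-7.2],"fingers":143},{"travel":[-2.7,2.7,1.2],"turn":[0,0,-7.1],"fingers":143},{"travel":[-3.0,2.3,1.1],"turn":[0,0,-7.1],"fingers":143},{"travel":[-3.3,1.9,1.2],"turn":[0,0,-7.1],"fingers":143},{"travel":[-3.5,1.5,1.1],"turn":[0,0,-7.2],"fingers":143},{"travel":[-3.7,1.1,1.2],"turn":[0,0,-7.1],"fingers":143},{"travel":[0,0,0],"turn":[0,0,0],"fingers":143}]}}

```text
t: 33.7
tcp_pos: [0.4522, -0.3146, 0.1538]
orientation: [-3.137, -0.003, 1.568]
contact_force: [0.4, 0.2, 0.1]
width: 0.442
```

```bash
python3 - <<'E'
from h import *
s=sense();print(s['t'],s['tcp_pos'],s['orientation'],s['width']*91)
f=snap('side','s16.png'); strays(cloud(f).reshape(-1,3))
a=cv2.imread('pics/s16.png')[110:330,190:410]; cv2.imwrite('pics/s16c.png',cv2.resize(a,None,fx=2.7,fy=2.7,interpolation=cv2.INTER_CUBIC))
plan([([.4555,-.3135,.025],down(np.pi/2),4.5,143)])
E
```

```text
33.7 [ 0.45217322 -0.31458699  0.1538176 ] [-3.13745484e+00 -2.56683131e-03  1.56824583e+00] 40.25603191429312
7 [ 0.4367 -0.3435  0.0193] min [ 0.4311 -0.3464  0.0159] max [ 0.4438 -0.3406  0.0234]
14 [ 0.457  -0.3124  0.0187] min [ 0.4512 -0.3218  0.0136] max [ 0.4631 -0.3061  0.028 ]
3 rows
[{"travel": [0.0, 0.1, 4.3], "turn": [-0.1, -0.1, 0.0], "fingers": 143},
{"travel": [0.0, 0.2, 4.3], "turn": [0.0, 0.0, -0.1], "fingers": 143},
{"travel": [0.0, 0.1, 4.4], "turn": [-0.1, -0.1, 0.0], "fingers": 143}]
end [ 0.4558 -0.3131  0.0245] [-3.141  0.     1.57 ]
```

View pics/s16c.png

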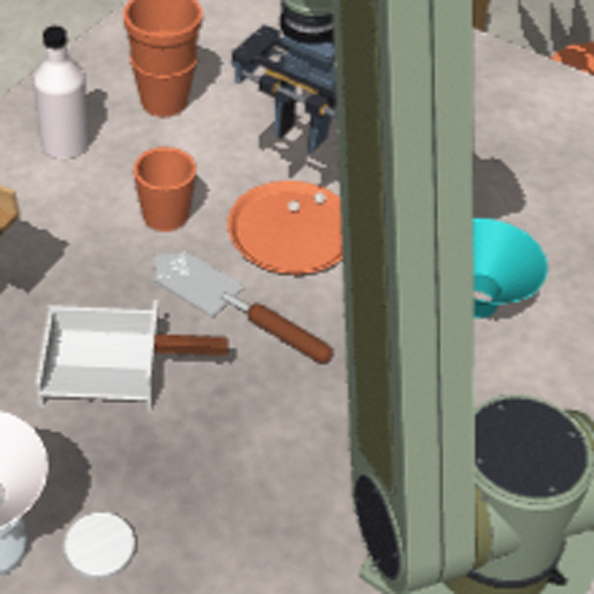

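Call:
{"method": "send_rows", "body": {"moves": [{"travel":[0,0.1,4.0],"turn":[0,0,0],"fingers":143},{"travel":[0,0.1,4.0],"turn":[0,0,0],"fingers":143},{"travel":[0,0.1,2.5],"turn":[0,0,0],"fingers":143},{"travel":[0,0,0],"turn":[0,0,0],"fingers":143},{"travel":[0,0,0],"turn":[0,0,0],"fingers":143}]}}

```text
t: 34.38
tcp_pos: [0.4568, -0.3131, 0.0528]
orientation: [3.141, 0.001, 1.571]
contact_force: [-0.7, -0.2, -0.4]
width: 0.438
```

Call:
{"method": "send_rows", "body": {"moves": [{"travel":[0,0,1.5],"turn":[0,0,0],"fingers":143},{"travel":[0,0,1.3],"turn":[0,0,0],"fingers":143},{"travel":[0,0,0],"turn":[0,0,0],"fingers":255},{"travel":[0,0,0],"turn":[0,0,0],"fingers":255},{"travel":[0,0,0],"turn":[0,0,0],"fingers":255},{"travel":[0,0,0],"turn":[0,0,0],"fingers":255},{"travel":[0,0,0],"turn":[0,0,0],"fingers":255},{"travel":[0,0,0],"turn":[0,0,0],"fingers":255}]}}

```text
t: 35.38
tcp_pos: [0.4565, -0.3136, 0.0241]
orientation: [3.141, 0.0, 1.571]
contact_force: [0.2, -0.6, 0.9]
width: 0.147
```

```bash
python3 - <<'E'
from h import *
p,r=pose()
plan([([p[0],p[1],.26],down(np.pi/2),6,255),([.4405,.3085,.26],down(np.pi/2),5.8,255),([.4405,.3085,.165],down(np.pi/2),4,255)])
E
```

```text
18 rows
[{"travel": [0.0, 0.0, -5.9], "turn": [0.0, 0.0, 0.0], "fingers": 255},
{"travel": [0.0, 0.0, -5.9], "turn": [0.0, 0.0, 0.0], "fingers": 255},
{"travel": [0.0, 0.0, -5.9], "turn": [0.0, 0.0, 0.0], "fingers": 255},
{"travel": [0.0, 0.0, -5.9], "turn": [0.0, 0.0, 0.0], "fingers": 255},
{"travel": [5.7, -0.1, 0.0], "turn": [0.0, 0.0, 0.0], "fingers": 255},
{"travel": [5.6, -0.2, 0.0], "turn": [0.0, 0.0, 0.0], "fingers": 255},
{"travel": [5.7, -0.1, 0.0], "turn": [0.0, 0.0, 0.0], "fingers": 255},
{"travel": [5.6, -0.2, 0.0], "turn": [0.0, 0.0, 0.0], "fingers": 255},
{"travel": [5.7, -0.1, 0.0], "turn": [0.0, 0.0, 0.0], "fingers": 255},
{"travel": [5.6, -0.2, 0.0], "turn": [0.0, 0.0, 0.0], "fingers": 255},
{"travel": [5.7, -0.1, 0.0], "turn": [0.0, 0.0, 0.0], "fingers": 255},
{"travel": [5.6, -0.1, 0.0], "turn": [0.0, 0.0, 0.0], "fingers": 255},
{"travel": [5.7, -0.2, 0.0], "turn": [0.0, 0.0, 0.0], "fingers": 255},
{"travel": [5.6, -0.1, 0.0], "turn": [0.0, 0.0, 0.0], "fingers": 255},
{"travel": [5.7, -0.2, 0.0], "turn": [0.0, 0.0, 0.0], "fingers": 255},
{"travel": [0.0, 0.0, 3.2], "turn": [0.0, 0.0, 0.0], "fingers": 255},
{"travel": [0.0, 0.0, 3.1], "turn": [0.0, 0.0, 0.0], "fingers": 255},
{"travel": [0.0, 0.0, 3.2], "turn": [0.0, 0.0, 0.0], "fingers": 255}]
end [0.4402 0.3085 0.1648] [3.141 0.    1.571]
```

Call:
{"method": "send_rows", "body": {"moves": [{"travel":[0,0,-3.0],"turn":[0,0,0],"fingers":255},{"travel":[0,0,-5.2],"turn":[0,0,0],"fingers":255},{"travel":[0,0,-5.2],"turn":[0,0,0],"fingers":255},{"travel":[0,0,-5.2],"turn":[0,0,0],"fingers":255},{"travel":[0,0,-5.0],"turn":[0,0,0],"fingers":255},{"travel":[0,0,0],"turn":[0,0,0],"fingers":255}]}}

```text
t: 36.12
tcp_pos: [0.458, -0.3146, 0.2644]
orientation: [3.134, 0.006, 1.571]
contact_force: [-0.2, -1.2, -0.1]
width: 0.149
```

```bash
python3 - <<'E'
from h import *
s=sense();print(s['t'],s['tcp_pos'],s['width']*91)
f=snap('top','t17.png'); strays(cloud(f).reshape(-1,3)); f=snap('side','s17.png'); strays(cloud(f).reshape(-1,3))
a=cv2.imread('pics/s17.png')[60:220,200:400]; cv2.imwrite('pics/s17c.png',cv2.resize(a,None,fx=3,fy=3,interpolation=cv2.INTER_CUBIC))
E
```

```text
36.125 [ 0.45796408 -0.31460455  0.26443477] 13.55323876728366
none 0
7 [ 0.4379 -0.3433  0.0202] min [ 0.4331 -0.3469  0.017 ] max [ 0.4433 -0.3388  0.0238]
```

View pics/s17c.png

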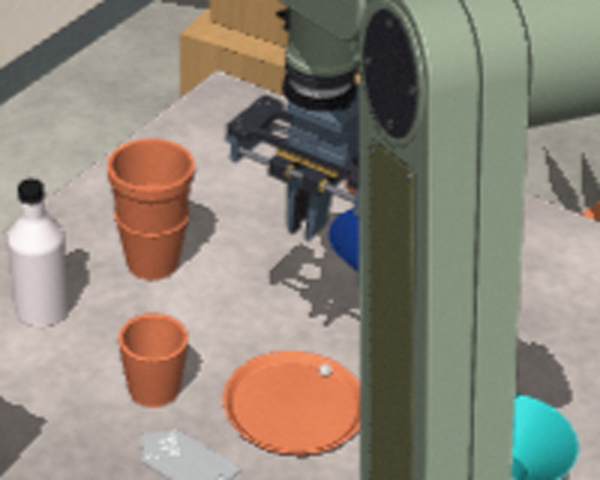

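Stray A is gripped (13.5 mm, gone from the saucer); one stray remains near the rim. Now to the jar.

Call:
{"method": "send_rows", "body": {"moves": [{"travel":[4.0,-0.1,0],"turn":[0,0,0],"fingers":255},{"travel":[5.6,-0.2,0],"turn":[0,0,0],"fingers":255},{"travel":[5.7,-0.1,0],"turn":[0,0,0],"fingers":255},{"travel":[5.6,-0.2,0],"turn":[0,0,0],"fingers":255},{"travel":[5.7,-0.1,0],"turn":[0,0,0],"fingers":255},{"travel":[5.6,-0.2,0],"turn":[0,0,0],"fingers":255},{"travel":[5.7,-0.1,0],"turn":[0,0,0],"fingers":255},{"travel":[5.6,-0.1,0],"turn":[0,0,0],"fingers":255},{"travel":[5.7,-0.2,0],"turn":[0,0,0],"fingers":255},{"travel":[5.6,-0.1,0],"turn":[0,0,0],"fingers":255},{"travel":[5.0,-0.2,0],"turn":[0,0,0],"fingers":255},{"travel":[2.5,0,0],"turn":[0,0,0],"fingers":255},{"travel":[0,0,0],"turn":[0,0,0],"fingers":255},{"travel":[0,0,0],"turn":[0,0,0],"fingers":255}]}}

```text
t: 37.98
tcp_pos: [0.4396, 0.3085, 0.2585]
orientation: [-3.139, 0.002, 1.571]
contact_force: [-0.3, -0.0, 0.3]
width: 0.149
```

Call:
{"method": "send_rows", "body": {"moves": [{"travel":[0,0.1,3.5],"turn":[0,0,0],"fingers":255},{"travel":[0,0,3.5],"turn":[0,0,0],"fingers":255},{"travel":[0,0,2.3],"turn":[0,0,0],"fingers":255},{"travel":[0,0,0],"turn":[0,0,0],"fingers":255},{"travel":[0,0,0],"turn":[0,0,0],"fingers":165},{"travel":[0,0,0],"turn":[0,0,0],"fingers":165},{"travel":[0,0,0],"turn":[0,0,0],"fingers":165},{"travel":[0,0,0],"turn":[0,0,0],"fingers":165},{"travel":[0,0,-4.0],"turn":[0,0,0],"fingers":165},{"travel":[0,0,-5.0],"turn":[0,0,0],"fingers":165},{"travel":[0,0,0],"turn":[0,0,0],"fingers":143}]}}

```text
t: 39.35
tcp_pos: [0.443, 0.3109, 0.2611]
orientation: [3.134, -0.005, 1.571]
contact_force: [0.6, -0.0, -1.1]
width: 0.423
```

```bash
python3 - <<'E'
from h import *
s=sense();print(s['t'],s['tcp_pos'],s['orientation'],s['width']*91)
for c in ('side','top'):
    f=snap(c,c+'18.png'); strays(cloud(f).reshape(-1,3)); pickle.dump(f,open(c+'18.pkl','wb'))
a=cv2.imread('pics/side18.png')[230:340,130:250]; cv2.imwrite('pics/s18c.png',cv2.resize(a,None,fx=5,fy=5,interpolation=cv2.INTER_CUBIC))
E
```

```text
39.35 [0.44299721 0.31092643 0.2611487 ] [ 3.13383325 -0.00513988  1.57119662] 38.49794298119847
8 [ 0.4365 -0.3444  0.0188] min [ 0.4322 -0.346   0.0146] max [ 0.4411 -0.3401  0.0228]
9 [ 0.4364 -0.344   0.0179] min [ 0.4314 -0.346   0.0142] max [ 0.4409 -0.3405  0.0212]
```

View pics/s18c.png

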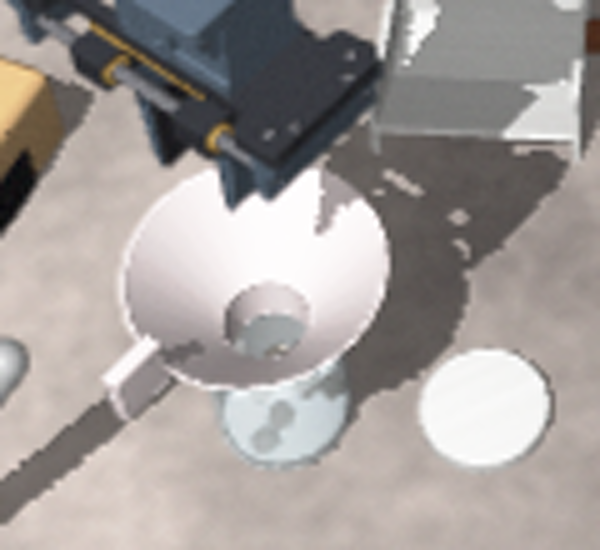

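```bash
python3 - <<'E'
from h import *
for c in ('side','top'):
    f=pickle.load(open(c+'18.pkl','rb')); W=cloud(f); P=W.reshape(-1,3)
    m=(abs(P[:,0]-.437)<.02)&(abs(P[:,1]+.348)<.02)&(P[:,2]>.0175); q=P[m]; print(c,len(q),q.mean(0),q.min(0),q.max(0))
    u,v=proj(f,[.437,-.347,.016]); u,v=int(u),int(v); a=cv2.cvtColor(f['frame'],cv2.COLOR_RGB2BGR)[v-25:v+25,u-25:u+25]; a=cv2.resize(a,None,fx=8,fy=8,interpolation=cv2.INTER_CUBIC); cv2.drawMarker(a,(200,200),(255,0,0),0,20,1); cv2.imwrite(f'pics/b_{c}.png',a); print(u,v)
A=cv2.hconcat([cv2.imread('pics/b_side.png'),cv2.imread('pics/b_top.png')]); cv2.imwrite('pics/b.png',A)
E
```

```text
side 10 [ 0.43695419 -0.35205918  0.02040464] [ 0.42234819 -0.36394135  0.01802126] [ 0.4562313  -0.34156696  0.02297304]
308 183
top 16 [ 0.43559913 -0.35076463  0.01984015] [ 0.42872647 -0.3650523   0.01812633] [ 0.44151946 -0.34221469  0.02313462]
325 211
```

View pics/b.png

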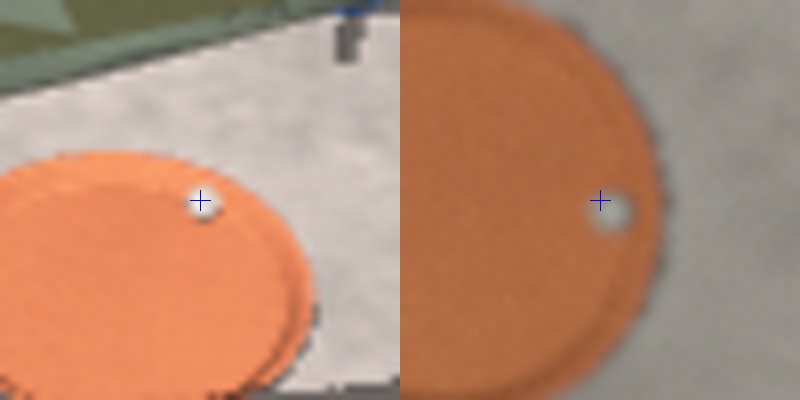

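```bash
python3 - <<'E'
from h import *
p,r=pose()
plan([([.434,-.340,.255],down(np.pi/2),6,143)])
E
```

```text
11 rows
[{"travel": [-5.9, -0.1, 0.0], "turn": [0.0, 0.0, 0.0], "fingers": 143},
{"travel": [-5.9, 0.0, 0.0], "turn": [0.0, 0.0, 0.0], "fingers": 143},
{"travel": [-5.9, -0.1, 0.1], "turn": [0.0, 0.0, 0.0], "fingers": 143},
{"travel": [-5.9, -0.1, 0.0], "turn": [0.0, 0.0, 0.0], "fingers": 143},
{"travel": [-5.9, 0.0, 0.0], "turn": [0.0, 0.0, 0.0], "fingers": 143},
{"travel": [-5.9, -0.1, 0.0], "turn": [0.0, 0.0, 0.0], "fingers": 143},
{"travel": [-5.9, -0.1, 0.0], "turn": [0.0, 0.0, 0.0], "fingers": 143},
{"travel": [-5.9, 0.0, 0.0], "turn": [0.0, 0.0, 0.0], "fingers": 143},
{"travel": [-5.9, -0.1, 0.1], "turn": [0.0, 0.0, 0.0], "fingers": 143},
{"travel": [-5.9, -0.1, 0.0], "turn": [0.0, 0.0, 0.0], "fingers": 143},
{"travel": [-6.0, 0.0, 0.0], "turn": [0.0, 0.0, 0.0], "fingers": 143}]
end [ 0.4342 -0.3405  0.2548] [ 3.141 -0.     1.571]
```

Call:
{"method": "send_rows", "body": {"moves": [{"travel":[-4.0,0,0],"turn":[0,0,0],"fingers":143},{"travel":[-5.9,-0.1,0],"turn":[0,0,0],"fingers":143},{"travel":[-5.9,-0.1,0],"turn":[0,0,0],"fingers":143},{"travel":[-5.9,-0.1,0],"turn":[0,0,0],"fingers":143},{"travel":[-5.9,0,0],"turn":[0,0,0],"fingers":143},{"travel":[-5.9,-0.1,0],"turn":[0,0,0],"fingers":143},{"travel":[-5.9,-0.1,0],"turn":[0,0,0],"fingers":143},{"travel":[-5.9,0,0],"turn":[0,0,0],"fingers":143},{"travel":[-5.9,-0.1,0],"turn":[0,0,0],"fingers":143},{"travel":[-5.9,-0.1,0],"turn":[0,0,0],"fingers":143},{"travel":[-5.9,-0.1,0],"turn":[0,0,0],"fingers":143},{"travel":[-5.9,-0.1,0],"turn":[0,0,0],"fingers":143},{"travel":[-5.0,0,0.5],"turn":[0,0,0],"fingers":143},{"travel":[-2.0,0,0.5],"turn":[0,0,0],"fingers":143},{"travel":[0,0,0],"turn":[0,0,0],"fingers":143},{"travel":[0,0,0],"turn":[0,0,0],"fingers":143}]}}

```text
t: 41.45
tcp_pos: [0.4324, -0.4477, 0.2466]
orientation: [-3.141, -0.002, 1.572]
contact_force: [0.2, -0.5, 0.0]
width: 0.439
```

```bash
python3 - <<'E'
from h import *
s=sense();print(s['t'],s['tcp_pos'],s['orientation'],s['width']*91)
f=snap('wrist','w19.png'); P=wcloud(f).reshape(-1,3)
m=(abs(P[:,0]-.434)<.03)&(abs(P[:,1]+.348)<.025)&(P[:,2]>.0185)&(P[:,2]<.04); q=P[m]; print(len(q),q.mean(0),q.min(0),q.max(0))
m=(np.hypot(P[:,0]-.439,P[:,1]+.28)<.095)&(P[:,2]>.01)&(P[:,2]<.018); print(fitcirc(P[m]))
E
```

```text
41.45 [ 0.43241057 -0.44769678  0.2466374 ] [-3.14097926e+00 -1.58359915e-03  1.57210062e+00] 39.96493877112271
59 [ 0.43549087 -0.35139731  0.01996599] [ 0.43023009 -0.3583144   0.01858488] [ 0.44166313 -0.34541931  0.02182863]
(array([ 0.43675942, -0.28329156,  0.08214034]), np.float64(0.0021756610070104987))
```

View pics/w19.png

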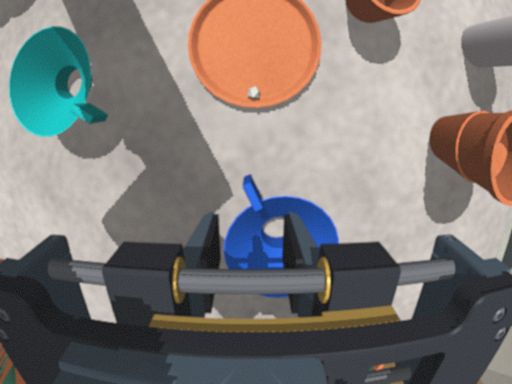

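Call:
{"method": "send_rows", "body": {"moves": [{"travel":[4.0,0.1,0],"turn":[0,0,0],"fingers":143},{"travel":[4.5,0.1,0],"turn":[0,0,0],"fingers":143},{"travel":[2.0,0,3.0],"turn":[0,0,0],"fingers":143},{"travel":[0,0,5.5],"turn":[0,0,0],"fingers":143},{"travel":[0,0,5.5],"turn":[0,0,0],"fingers":143},{"travel":[0,0,4.0],"turn":[0,0,0],"fingers":143},{"travel":[0,0,1.5],"turn":[0,0,0],"fingers":143},{"travel":[0,0,0],"turn":[0,0,0],"fingers":143},{"travel":[0,0,0],"turn":[0,0,0],"fingers":143}]}}

```text
t: 42.62
tcp_pos: [0.4355, -0.3451, 0.0538]
orientation: [3.139, 0.002, 1.571]
contact_force: [-0.4, -0.3, -0.6]
width: 0.434
```

Call:
{"method": "send_rows", "body": {"moves": [{"travel":[0.2,0,1.5],"turn":[0,0,0],"fingers":143},{"travel":[0,0,1.2],"turn":[0,0,0],"fingers":143},{"travel":[0,0,0],"turn":[0,0,0],"fingers":255},{"travel":[0,0,0],"turn":[0,0,0],"fingers":255},{"travel":[0,0,0],"turn":[0,0,0],"fingers":255},{"travel":[0,0,0],"turn":[0,0,0],"fingers":255},{"travel":[0,0,0],"turn":[0,0,0],"fingers":255},{"travel":[0,0,0],"turn":[0,0,0],"fingers":255}]}}

```text
t: 43.62
tcp_pos: [0.4343, -0.3425, 0.025]
orientation: [3.141, 0.0, 1.571]
contact_force: [0.1, 0.1, -0.2]
width: 0.147
```

Gripped (13.4 mm). Lift and verify.

Call:
{"method": "send_rows", "body": {"moves": [{"travel":[0,0,-3.0],"turn":[0,0,0],"fingers":255},{"travel":[0,0,-5.2],"turn":[0,0,0],"fingers":255},{"travel":[0,0,-5.2],"turn":[0,0,0],"fingers":255},{"travel":[0,0,-5.2],"turn":[0,0,0],"fingers":255},{"travel":[0,0,-5.0],"turn":[0,0,0],"fingers":255},{"travel":[0,0,0],"turn":[0,0,0],"fingers":255}]}}

```text
t: 44.38
tcp_pos: [0.4359, -0.3437, 0.2655]
orientation: [3.134, 0.006, 1.571]
contact_force: [-0.1, -0.2, -0.3]
width: 0.146
```

```bash
python3 - <<'E'
from h import *
s=sense();print(s['t'],s['tcp_pos'],s['width']*91)
f=snap('side','s20.png')
a=cv2.imread('pics/s20.png')[60:230,200:400]; cv2.imwrite('pics/s20c.png',cv2.resize(a,None,fx=3,fy=3,interpolation=cv2.INTER_CUBIC))
plan([([.4405,.3085,.26],down(np.pi/2),5.8,255)])
E
```

```text
44.375 [ 0.43593075 -0.34373946  0.26548161] 13.27093760144668
12 rows
[{"travel": [5.4, 0.0, 0.0], "turn": [0.0, 0.0, 0.0], "fingers": 255},
{"travel": [5.5, 0.1, 0.0], "turn": [0.0, 0.0, 0.0], "fingers": 255},
{"travel": [5.4, 0.0, 0.0], "turn": [0.0, 0.0, 0.0], "fingers": 255},
{"travel": [5.4, 0.1, 0.0], "turn": [0.1, 0.1, 0.0], "fingers": 255},
{"travel": [5.4, 0.0, 0.0], "turn": [0.0, 0.0, 0.0], "fingers": 255},
{"travel": [5.5, 0.1, 0.1], "turn": [0.0, 0.0, 0.0], "fingers": 255},
{"travel": [5.4, 0.0, 0.0], "turn": [0.0, 0.0, 0.0], "fingers": 255},
{"travel": [5.4, 0.1, 0.0], "turn": [0.0, 0.0, 0.0], "fingers": 255},
{"travel": [5.4, 0.0, 0.0], "turn": [0.0, 0.0, 0.0], "fingers": 255},
{"travel": [5.5, 0.1, 0.0], "turn": [0.1, 0.0, 0.0], "fingers": 255},
{"travel": [5.4, 0.0, 0.1], "turn": [0.0, 0.0, 0.0], "fingers": 255},
{"travel": [5.4, 0.1, 0.0], "turn": [0.0, 0.1, 0.0], "fingers": 255}]
end [0.4406 0.3082 0.2597] [-3.141e+00 -1.000e-03  1.571e+00]
```

View pics/s20c.png

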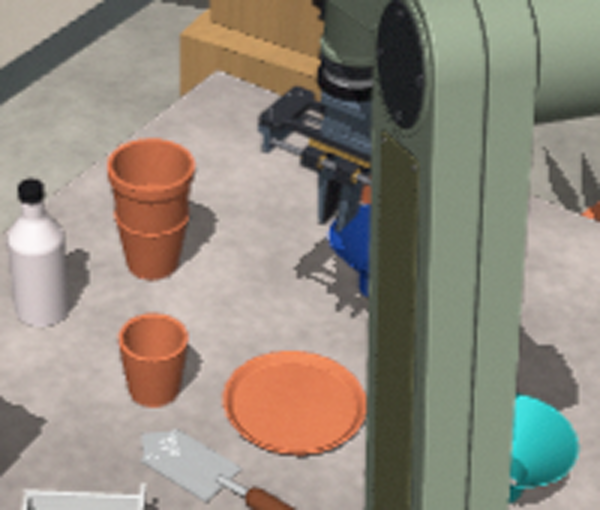

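Call:
{"method": "send_rows", "body": {"moves": [{"travel":[4.0,0,0],"turn":[0,0,0],"fingers":255},{"travel":[5.6,0.1,0],"turn":[0,0,0],"fingers":255},{"travel":[5.6,0,0],"turn":[0,0,0],"fingers":255},{"travel":[5.6,0.1,0],"turn":[0,0,0],"fingers":255},{"travel":[5.6,0,0],"turn":[0,0,0],"fingers":255},{"travel":[5.6,0.1,0],"turn":[0,0,0],"fingers":255},{"travel":[5.6,0,0],"turn":[0,0,0],"fingers":255},{"travel":[5.6,0.1,0],"turn":[0,0,0],"fingers":255},{"travel":[5.6,0,0],"turn":[0,0,0],"fingers":255},{"travel":[5.6,0.1,0],"turn":[0,0,0],"fingers":255},{"travel":[5.6,0,0],"turn":[0,0,0],"fingers":255},{"travel":[4.0,0,0],"turn":[0,0,0],"fingers":255},{"travel":[1.6,0,0],"turn":[0,0,0],"fingers":255},{"travel":[0,0,0],"turn":[0,0,0],"fingers":255},{"travel":[0,0,0],"turn":[0,0,0],"fingers":255}]}}

```text
t: 46.3
tcp_pos: [0.439, 0.3121, 0.2604]
orientation: [-3.141, 0.001, 1.57]
contact_force: [-0.2, -0.7, -0.9]
width: 0.144
```

Call:
{"method": "send_rows", "body": {"moves": [{"travel":[0.3,0.1,3.5],"turn":[0,0,0],"fingers":255},{"travel":[0,0,3.5],"turn":[0,0,0],"fingers":255},{"travel":[0,0,2.3],"turn":[0,0,0],"fingers":255},{"travel":[0,0,0],"turn":[0,0,0],"fingers":255},{"travel":[0,0,0],"turn":[0,0,0],"fingers":165},{"travel":[0,0,0],"turn":[0,0,0],"fingers":165},{"travel":[0,0,0],"turn":[0,0,0],"fingers":165},{"travel":[0,0,0],"turn":[0,0,0],"fingers":165},{"travel":[0,0,-4.0],"turn":[0,0,0],"fingers":165},{"travel":[0,0,-5.0],"turn":[0,0,0],"fingers":165},{"travel":[-6.0,0,0],"turn":[0,0,0],"fingers":120},{"travel":[-6.0,0,0],"turn":[0,0,0],"fingers":120},{"travel":[0,0,0],"turn":[0,0,0],"fingers":120},{"travel":[0,0,0],"turn":[0,0,0],"fingers":120}]}}

```text
t: 48.05
tcp_pos: [0.4404, 0.1969, 0.2581]
orientation: [3.141, -0.001, 1.57]
contact_force: [0.5, 0.5, -0.5]
width: 0.529
```

```bash
python3 - <<'E'
from h import *
s=sense();print(s['t'],s['tcp_pos'],s['orientation'],s['width']*91)
for c in ('side','top','wrist'):
    f=snap(c,c+'21.png'); pickle.dump(f,open(c+'21.pkl','wb'))
    if c!='wrist':
        P=cloud(f).reshape(-1,3)
        m=(abs(P[:,0]-.44)<.1)&(abs(P[:,1]-.3)<.09)&(P[:,2]>.135)&(P[:,2]<.155); q=P[m]; print(c,len(q),fitcirc(q),np.percentile(q[:,2],98))
        t=P[(abs(P[:,0]-.44)<.04)&(abs(P[:,1]-.395)<.03)&(P[:,2]>.155)&(P[:,2]<.185)]; print('tab',len(t),t.min(0),t.max(0))
a=cv2.imread('pics/side21.png')[230:340,130:250]; a=cv2.resize(a,None,fx=5,fy=5,interpolation=cv2.INTER_CUBIC); cv2.imwrite('pics/s21c.png',a)
E
```

```text
48.05 [0.44039183 0.19690555 0.25812479] [ 3.14097377e+00 -8.21677246e-04  1.57035221e+00] 48.15788573446215
side 805 (array([0.43962568, 0.31027451, 0.06315349]), np.float64(0.00421816575481497)) 0.15431243825798246
tab 98 [0.43397977 0.37402458 0.15507603] [0.46807681 0.41274982 0.18183761]
top 295 (array([0.44019265, 0.30940202, 0.0638108 ]), np.float64(0.0036765611446833574)) 0.15232442675782268
tab 62 [0.43541691 0.37906476 0.15567874] [0.4450872  0.40751107 0.18136642]
```

View pics/s21c.png

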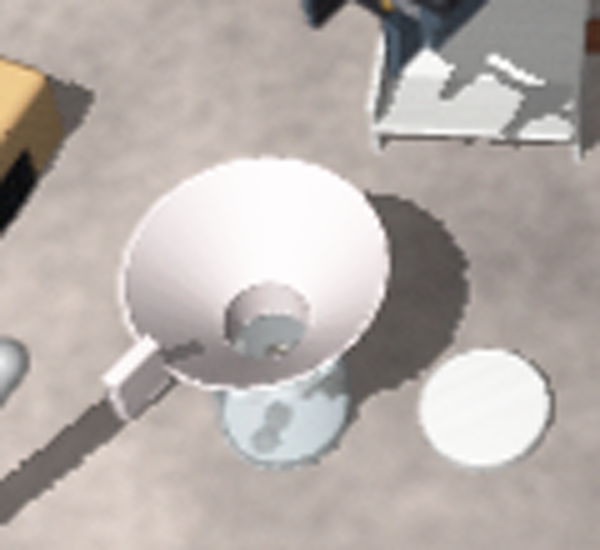

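View pics/wrist21.png

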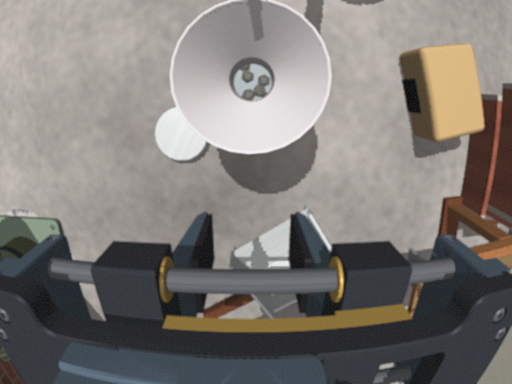

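```bash
python3 - <<'E'
from h import *
a=cv2.imread('pics/wrist21.png')[40:120,205:305]; a=cv2.resize(a,None,fx=6,fy=6,interpolation=cv2.INTER_CUBIC); cv2.imwrite('pics/w21c.png',a)
for c in ('side','top','wrist'):
    print(c,[(np.round(r['rect']).tolist(),round(r['p'],2)) for r in spot_in('pebble1',c)][:8])
E
```

```text
side []
top []
wrist [([407.0, 194.0, 104.0, 123.0], 0.64), ([242.0, 72.0, 14.0, 14.0], 0.49), ([205.0, 205.0, 129.0, 114.0], 0.43), ([242.0, 90.0, 13.0, 14.0], 0.4), ([149.0, 107.0, 58.0, 56.0], 0.4)]
```

View pics/w21c.png

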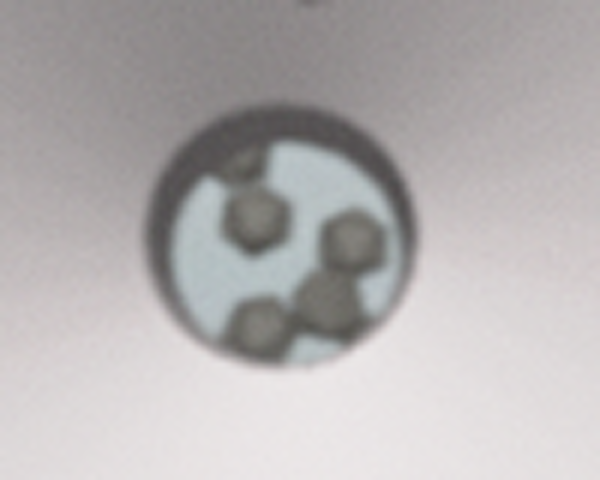

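View pics/top21.png

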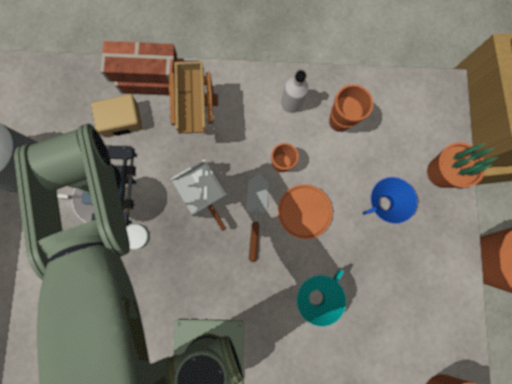

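View pics/side21.png

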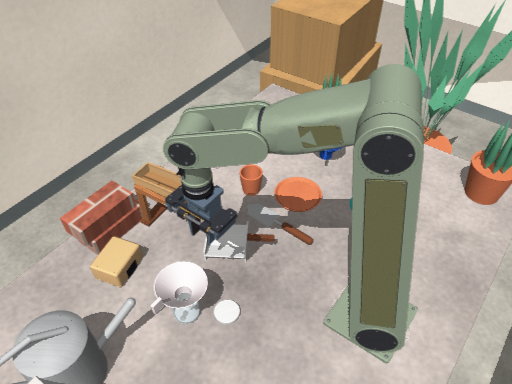

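Call:
{"method": "send_rows", "body": {"moves": [{"travel":[-5.0,3.0,0],"turn":[0,0,0],"fingers":120},{"travel":[-4.0,3.0,0],"turn":[0,0,0],"fingers":120},{"travel":[0,0,0],"turn":[0,0,0],"fingers":120},{"travel":[0,0,0],"turn":[0,0,0],"fingers":120}]}}

```text
t: 48.85
tcp_pos: [0.4999, 0.1072, 0.2575]
orientation: [-3.14, -0.0, 1.571]
contact_force: [-0.0, 0.2, 0.4]
width: 0.528
```

```bash
python3 - <<'E'
from h import *
f=snap('wrist','w22.png'); a=cv2.imread('pics/w22.png')[0:100,90:250]; cv2.imwrite('pics/w22c.png',cv2.resize(a,None,fx=5,fy=5,interpolation=cv2.INTER_CUBIC))
E
```

```text
(no output)
```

View pics/w22c.png

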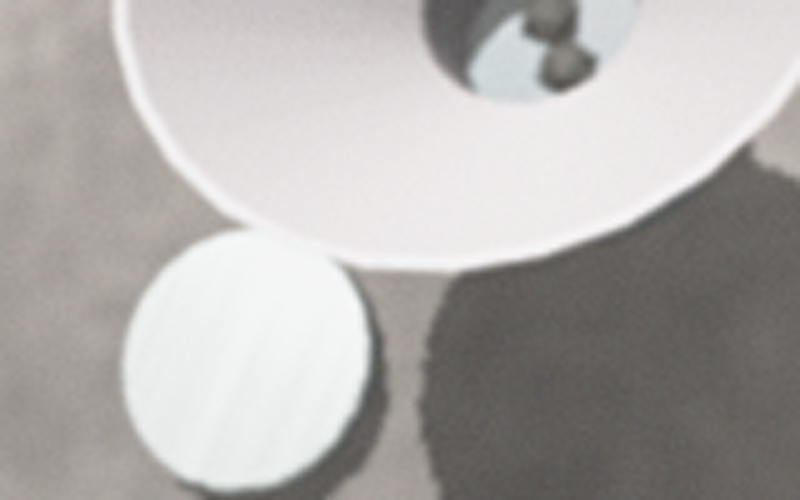

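Call:
{"method": "send_rows", "body": {"moves": [{"travel":[5.0,-3.0,0],"turn":[0,0,0],"fingers":120},{"travel":[5.0,-5.0,0],"turn":[0,0,0],"fingers":120},{"travel":[3.5,-4.0,0],"turn":[0,0,0],"fingers":120},{"travel":[0,0,0],"turn":[0,0,0],"fingers":120},{"travel":[0,0,0],"turn":[0,0,0],"fingers":120}]}}

```text
t: 49.52
tcp_pos: [0.3857, 0.2362, 0.2581]
orientation: [3.141, 0.0, 1.573]
contact_force: [-1.3, -0.7, -0.2]
width: 0.531
```

```bash
python3 - <<'E'
from h import *
s=sense(); print(s['tcp_pos'])
f=snap('wrist','w23.png')
E
```

```text
[0.38571805 0.23623263 0.25813216]
```

View pics/w23.png

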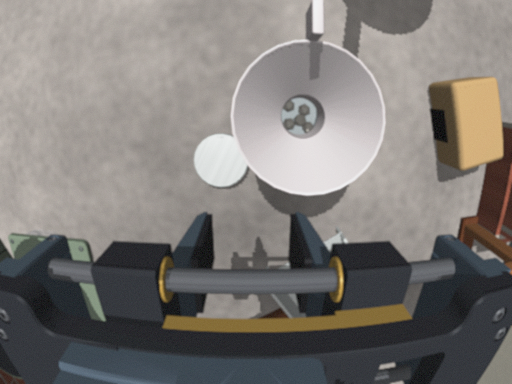

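```bash
python3 - <<'E'
from h import *
a=cv2.imread('pics/w23.png')[85:145,265:335]; b=cv2.resize(a,None,fx=8,fy=8,interpolation=cv2.INTER_CUBIC); cv2.imwrite('pics/w23c.png',b)
E
```

```text
(no output)
```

View pics/w23c.png

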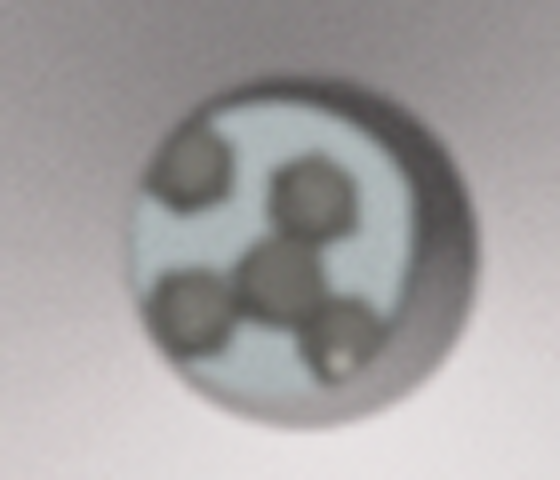

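```bash
python3 - <<'E'
from h import *
plan([([.440,.3975,.257],down(np.pi/2),5,120)])
E
```

```text
4 rows
[{"travel": [4.0, 1.3, 0.0], "turn": [0.0, 0.0, 0.0], "fingers": 120},
{"travel": [4.1, 1.4, 0.1], "turn": [0.0, 0.0, 0.0], "fingers": 120},
{"travel": [4.0, 1.3, 0.0], "turn": [0.0, 0.0, 0.0], "fingers": 120},
{"travel": [4.1, 1.4, 0.0], "turn": [0.0, 0.0, 0.0], "fingers": 120}]
end [0.4401 0.3979 0.257 ] [3.141 0.    1.572]
```

Call:
{"method": "send_rows", "body": {"moves": [{"travel":[4.0,1.3,0],"turn":[0,0,0],"fingers":120},{"travel":[4.1,1.4,0],"turn":[0,0,0],"fingers":120},{"travel":[4.0,1.3,0],"turn":[0,0,0],"fingers":120},{"travel":[4.0,1.4,0],"turn":[0,0,0],"fingers":120},{"travel":[0,0,3.0],"turn":[0,0,0],"fingers":120},{"travel":[0,0,0],"turn":[0,0,0],"fingers":120},{"travel":[0,0,0],"turn":[0,0,0],"fingers":120}]}}

```text
t: 50.45
tcp_pos: [0.4408, 0.3962, 0.2285]
orientation: [3.141, -0.0, 1.57]
contact_force: [0.0, 0.1, 0.9]
width: 0.53
```

Call:
{"method": "send_rows", "body": {"moves": [{"travel":[0.2,0,3.0],"turn":[0,0,0],"fingers":120},{"travel":[0,0,3.0],"turn":[0,0,0],"fingers":120},{"travel":[0,0,1.3],"turn":[0,0,0],"fingers":120},{"travel":[0,0,0],"turn":[0,0,0],"fingers":120},{"travel":[0,0,0],"turn":[0,0,0],"fingers":255},{"travel":[0,0,0],"turn":[0,0,0],"fingers":255},{"travel":[0,0,0],"turn":[0,0,0],"fingers":255},{"travel":[0,0,0],"turn":[0,0,0],"fingers":255},{"travel":[0,0,0],"turn":[0,0,0],"fingers":255},{"travel":[0,0,0],"turn":[0,0,0],"fingers":255},{"travel":[0,0,0],"turn":[0,0,0],"fingers":255}]}}

```text
t: 51.82
tcp_pos: [0.44, 0.3988, 0.1549]
orientation: [3.142, -0.0, 1.571]
contact_force: [-0.5, 0.2, 0.9]
width: 0.106
```

```bash
python3 - <<'E'
from h import *
s=sense();p=s['tcp_pos'];print(s['t'],p,s['orientation'],s['contact_force'],s['width']*91)
a=3.094
plan([([p[0],p[1],.262],down(np.pi/2),3.5,255),([.45,.15,.26],down(2.2),4.5,255),([.507,-.203,.255],down(a),4.5,255)],wmax=6)
E
```

```text
51.825 [0.43996694 0.39881933 0.15492217] [ 3.14153564e+00 -2.45588610e-05  1.57101152e+00] [-0.46335949  0.18667335  0.92180822] 9.63946874450407
20 rows
[{"travel": [0.0, 0.0, -2.7], "turn": [0.0, 0.0, 0.0], "fingers": 255},
{"travel": [0.0, 0.0, -2.7], "turn": [0.0, 0.0, 0.0], "fingers": 255},
{"travel": [0.0, 0.0, -2.6], "turn": [0.0, 0.0, 0.0], "fingers": 255},
{"travel": [0.0, 0.0, -2.7], "turn": [0.0, 0.0, 0.0], "fingers": 255},
{"travel": [-3.6, 0.1, 0.0], "turn": [0.0, 0.0, -5.1], "fingers": 255},
{"travel": [-3.5, -0.1, 0.1], "turn": [0.0, 0.0, -5.2], "fingers": 255},
{"travel": [-3.5, -0.5, 0.0], "turn": [0.0, 0.0, -5.1], "fingers": 255},
{"travel": [-3.5, -0.8, 0.0], "turn": [0.0, 0.0, -5.2], "fingers": 255},
{"travel": [-3.4, -1.1, 0.0], "turn": [0.0, 0.0, -5.1], "fingers": 255},
{"travel": [-3.2, -1.5, 0.1], "turn": [0.0, 0.0, -5.2], "fingers": 255},
{"travel": [-3.2, -1.7, 0.0], "turn": [0.0, 0.0, -5.1], "fingers": 255},
{"travel": [-3.5, -1.8, 0.1], "turn": [0.0, 0.0, -5.7], "fingers": 255},
{"travel": [-3.4, -2.1, 0.0], "turn": [0.0, 0.0, -5.7], "fingers": 255},
{"travel": [-3.1, -2.5, 0.1], "turn": [0.0, 0.0, -5.7], "fingers": 255},
{"travel": [-2.9, -2.7, 0.0], "turn": [0.0, 0.0, -5.7], "fingers": 255},
{"travel": [-2.5, -3.0, 0.1], "turn": [0.0, 0.0, -5.7], "fingers": 255},
{"travel": [-2.3, -3.3, 0.0], "turn": [0.0, 0.0, -5.7], "fingers": 255},
{"travel": [-1.9, -3.5, 0.1], "turn": [0.0, 0.0, -5.7], "fingers": 255},
{"travel": [-1.6, -3.6, 0.0], "turn": [0.0, 0.0, -5.7], "fingers": 255},
{"travel": [-1.2, -3.8, 0.1], "turn": [0.0, 0.0, -5.7], "fingers": 255}]
end [ 0.5073 -0.203   0.2549] [3.142 0.    3.095]
```

Call:
{"method": "send_rows", "body": {"moves": [{"travel":[0,0,-1.5],"turn":[0,0,0],"fingers":255},{"travel":[0,0,-2.7],"turn":[0,0,0],"fingers":255},{"travel":[0,0,-2.7],"turn":[0,0,0],"fingers":255},{"travel":[0,0,-2.7],"turn":[0,0,0],"fingers":255},{"travel":[0,0,-1.2],"turn":[0,0,0],"fingers":255},{"travel":[0,0,0],"turn":[0,0,0],"fingers":255}]}}

```text
t: 52.58
tcp_pos: [0.4402, 0.3989, 0.2637]
orientation: [3.14, -0.001, 1.571]
contact_force: [0.0, 0.2, -1.0]
width: 0.108
```

```bash
python3 - <<'E'
from h import *
s=sense();print(s['tcp_pos'],s['width']*91)
f=sidecrop('s24.png',110,210,140,130,5)
E
```

```text
[0.44016692 0.39892481 0.26368065] 9.865948088755925
```

View pics/s24.png

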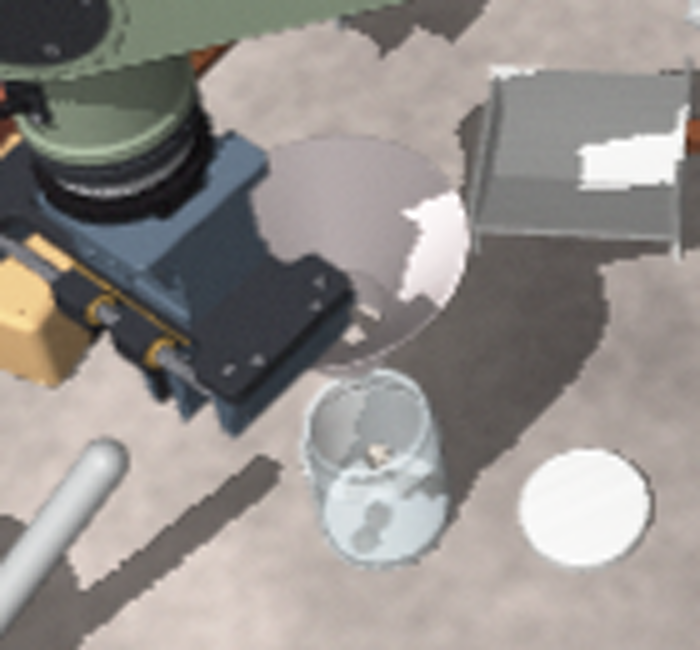

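Call:
{"method": "send_rows", "body": {"moves": [{"travel":[-3.6,0.1,0],"turn":[0,0,-5.1],"fingers":255},{"travel":[-3.5,-0.1,0.1],"turn":[0,0,-5.2],"fingers":255},{"travel":[-3.5,-0.5,0],"turn":[0,0,-5.1],"fingers":255},{"travel":[-3.5,-0.8,0],"turn":[0,0,-5.2],"fingers":255},{"travel":[-3.4,-1.1,0],"turn":[0,0,-5.1],"fingers":255},{"travel":[-3.2,-1.5,0.1],"turn":[0,0,-5.2],"fingers":255},{"travel":[-3.2,-1.7,0],"turn":[0,0,-5.1],"fingers":255},{"travel":[-3.5,-1.8,0.1],"turn":[0,0,-5.7],"fingers":255},{"travel":[-3.4,-2.1,0],"turn":[0,0,-5.7],"fingers":255},{"travel":[-3.1,-2.5,0.1],"turn":[0,0,-5.7],"fingers":255},{"travel":[-2.9,-2.7,0],"turn":[0,0,-5.7],"fingers":255},{"travel":[-2.5,-3.0,0.1],"turn":[0,0,-5.7],"fingers":255},{"travel":[-2.3,-3.3,0],"turn":[0,0,-5.7],"fingers":255},{"travel":[-1.9,-3.5,0.1],"turn":[0,0,-5.7],"fingers":255},{"travel":[-1.6,-3.6,0],"turn":[0,0,-5.7],"fingers":255},{"travel":[-1.2,-3.8,0.1],"turn":[0,0,-5.7],"fingers":255},{"travel":[0,0,0],"turn":[0,0,0],"fingers":255},{"travel":[0,0,0],"turn":[0,0,0],"fingers":255}]}}

```text
t: 54.88
tcp_pos: [0.5066, -0.2025, 0.2547]
orientation: [3.14, -0.003, 3.094]
contact_force: [0.1, 0.1, -0.4]
width: 0.109
```

```bash
python3 - <<'E'
from h import *
s=sense();print(s['t'],s['tcp_pos'],s['orientation'],s['width']*91)
t0=pickle.load(open('top21.pkl','rb'));s0=pickle.load(open('side21.pkl','rb'))
for n,f in (('top',t0),('side',s0)):
    P=cloud(f).reshape(-1,3); m=(abs(P[:,0]-.594)<.06)&(abs(P[:,1]+.206)<.06)&(P[:,2]>.082)&(P[:,2]<.1); print('pot',n,m.sum(),fitcirc(P[m]))
for c in ('top','side'):
    f=snap(c,c+'25.png'); P=cloud(f).reshape(-1,3)
    m=(abs(P[:,0]-.594)<.1)&(abs(P[:,1]+.206)<.1)&(P[:,2]>.232)&(P[:,2]<.258); q=P[m]; print(c,len(q),fitcirc(q) if len(q)>20 else '')
E
```

```text
54.875 [ 0.50658708 -0.20250607  0.25469564] [ 3.14026490e+00 -2.61218185e-03  3.09382419e+00] 9.913259619356111
pot top 178 (array([ 0.59379501, -0.20649635,  0.03838305]), np.float64(0.0016616144680739707))
pot side 139 (array([ 0.59488518, -0.20498238,  0.03818407]), np.float64(0.0017551449658816873))
top 265 (array([ 0.59902973, -0.20879621,  0.06701069]), np.float64(0.004302199749794802))
side 297 (array([ 0.58651552, -0.21170873,  0.07498722]), np.float64(0.005579044904361646))
```

View pics/side25.png

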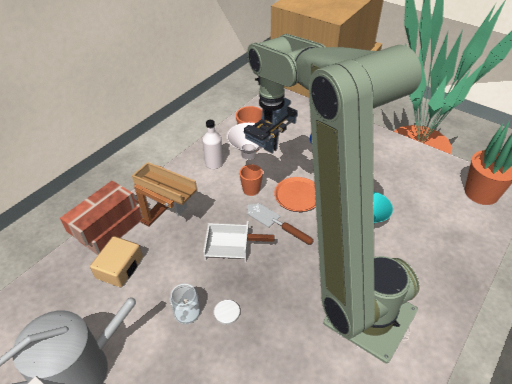

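Call:
{"method": "send_rows", "body": {"moves": [{"travel":[0.2,0.1,2.0],"turn":[0,0,0],"fingers":255},{"travel":[0,0,3.0],"turn":[0,0,0],"fingers":255},{"travel":[0,0,3.0],"turn":[0,0,0],"fingers":255},{"travel":[0,0,2.0],"turn":[0,0,0],"fingers":255},{"travel":[0,0,1.0],"turn":[0,0,0],"fingers":255},{"travel":[0,0,0],"turn":[0,0,0],"fingers":255},{"travel":[0,0,0],"turn":[0,0,0],"fingers":255}]}}

```text
t: 55.85
tcp_pos: [0.5059, -0.202, 0.1468]
orientation: [-3.141, 0.002, 3.095]
contact_force: [0.1, -1.0, -1.4]
width: 0.11
```

Call:
{"method": "send_rows", "body": {"moves": [{"travel":[0.1,0,0.3],"turn":[0,0,0],"fingers":255},{"travel":[0,0,0.3],"turn":[0,0,0],"fingers":255},{"travel":[0,0,0],"turn":[0,0,0],"fingers":255},{"travel":[0,0,0],"turn":[0,0,0],"fingers":120},{"travel":[0,0,0],"turn":[0,0,0],"fingers":120},{"travel":[0,0,0],"turn":[0,0,0],"fingers":120},{"travel":[0,0,0],"turn":[0,0,0],"fingers":120},{"travel":[0,0,-3.0],"turn":[0,0,0],"fingers":120},{"travel":[0,0,-5.0],"turn":[0,0,0],"fingers":120},{"travel":[4.0,0,-2.0],"turn":[0,0,0],"fingers":120},{"travel":[5.0,0,0],"turn":[0,0,0],"fingers":120},{"travel":[5.0,-3.0,0],"turn":[0,0,0],"fingers":120},{"travel":[2.0,-5.0,0],"turn":[0,0,0],"fingers":120},{"travel":[0,-5.0,0],"turn":[0,0,0],"fingers":120},{"travel":[0,-5.0,0],"turn":[0,0,0],"fingers":120},{"travel":[0,0,0],"turn":[0,0,0],"fingers":120}]}}

```text
t: 57.85
tcp_pos: [0.3361, -0.3771, 0.2396]
orientation: [-3.14, 0.001, 3.091]
contact_force: [-0.9, 0.6, 0.1]
width: 0.533
```

```bash
python3 - <<'E'
from h import *
s=sense();print(s['t'],s['tcp_pos'],s['orientation'],s['width']*91,s['contact_force'])
t0=pickle.load(open('top0.pkl','rb'))
for c in ('top','side'):
    f=snap(c,c+'26.png'); P=cloud(f).reshape(-1,3); pickle.dump(f,open(c+'26.pkl','wb'))
    m=(abs(P[:,0]-.594)<.09)&(abs(P[:,1]+.206)<.09)&(P[:,2]>.125)&(P[:,2]<.139); q=P[m]; print(c,len(q),fitcirc(q) if len(q)>20 else '')
    A=P[(abs(P[:,0]-.594)<.08)&(abs(P[:,1]+.206)<.08)&(P[:,2]>.05)]; print(np.percentile(A[:,2],[90,97]))
    j=P[(abs(P[:,0]-.44)<.06)&(abs(P[:,1]-.308)<.06)&(P[:,2]>.085)&(P[:,2]<.115)]; print('jar',fitcirc(j),np.percentile(j[:,2],[50,95]))
    j=P[(abs(P[:,0]-.44)<.045)&(abs(P[:,1]-.308)<.045)&(P[:,2]>.0)&(P[:,2]<.08)]; print('in',np.percentile(j[:,2],[5,50,95]))
    l=P[(abs(P[:,0]-.345)<.05)&(abs(P[:,1]-.242)<.05)&(P[:,2]>.01)&(P[:,2]<.03)]; print('lid',fitcirc(l)[0])
    k=P[(P[:,0]>.6)&(P[:,0]<.95)&(P[:,1]>.02)&(P[:,1]<.13)&(P[:,2]>.17)&(P[:,2]<.3)]; print('crate z',np.percentile(k[:,2],[5,50,95,99.5]))
a=cv2.imread('pics/side26.png')[110:330,130:350]; cv2.imwrite('pics/s26c.png',cv2.resize(a,None,fx=2.7,fy=2.7,interpolation=cv2.INTER_CUBIC))
a=cv2.imread('pics/top26.png')[40:260,70:340]; cv2.imwrite('pics/t26c.png',cv2.resize(a,None,fx=2.7,fy=2.7,interpolation=cv2.INTER_CUBIC))
E
```

```text
57.85 [ 0.33607403 -0.37714219  0.23957144] [-3.14047015e+00  6.48558652e-04  3.09119533e+00] 48.52542218600886 [-0.91415521  0.63425759  0.13670194]
top 522 (array([ 0.59200964, -0.20877351,  0.06533135]), np.float64(0.0028305862295813083))
[0.13524425 0.13987048]
jar (array([0.4402773 , 0.30712637, 0.03342284]), np.float64(0.001185172613905213)) [0.09674982 0.10247578]
in [0.00089576 0.02167072 0.07440631]
lid [0.34481094 0.2415474  0.02646772]
crate z [0.17029144 0.18081248 0.20079878 0.20501588]
side 267 (array([ 0.59260782, -0.20853594,  0.06582608]), np.float64(0.0032349332139979536))
[0.13481471 0.14131079]
jar (array([0.44050142, 0.30927724, 0.03349817]), np.float64(0.0013079802068948904)) [0.09599615 0.10348   ]
in [0.00110923 0.03556067 0.07532752]
lid [0.34472517 0.24326664 0.02670212]
crate z [0.17064692 0.18280652 0.20103727 0.20460883]
```

View pics/s26c.png

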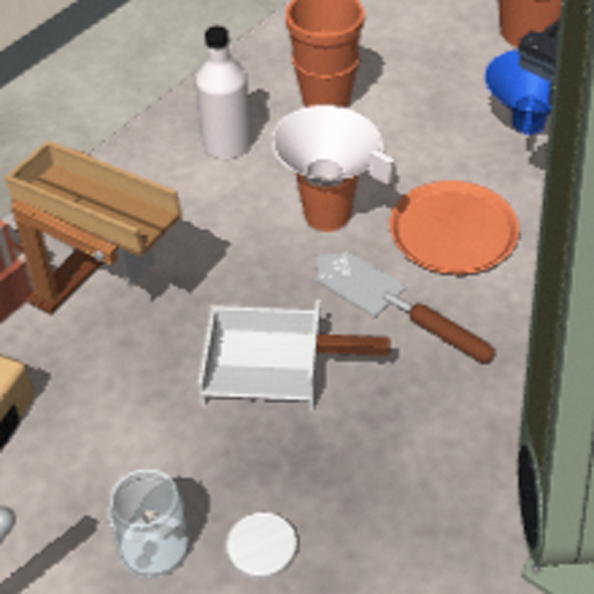

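View pics/t26c.png

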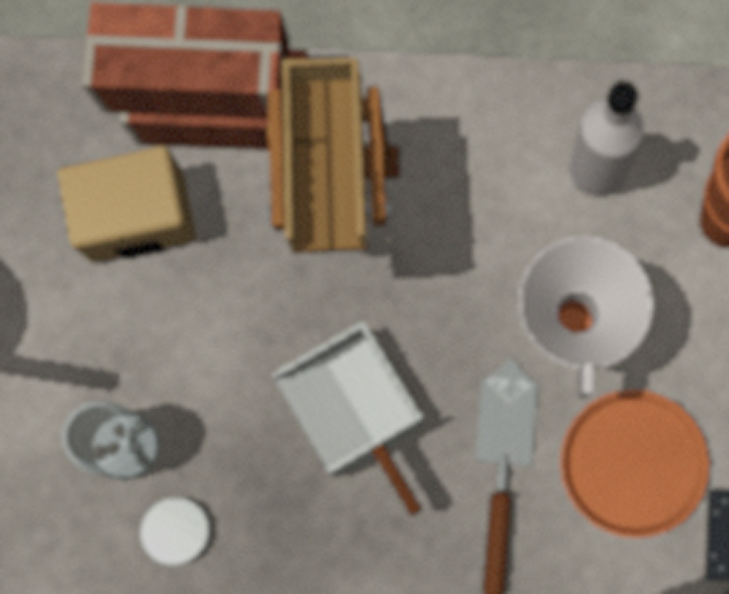

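```bash
python3 - <<'E'
from h import *
for n in ('top0','top26','side0','side26'):
    P=cloud(pickle.load(open(n+'.pkl','rb'))).reshape(-1,3); c=np.array([.5942,-.2065])
    d=P[:,:2]-c; r=np.hypot(*d.T); a=np.degrees(np.arctan2(d[:,1],d[:,0])); 
    o=[]; X=[]
    for k in range(-180,180,30):
        m=(a>=k)&(a<k+30)&(r<.085)&(P[:,2]>.08)&(P[:,2]<.15); 
        if abs(k+15)>160: o.append(None); continue
        z=np.percentile(P[m,2],97) if m.sum()>5 else np.nan; o.append(round(float(z)*1000,1)); X.append([.072*np.cos(np.radians(k+15)),.072*np.sin(np.radians(k+15)),1,z])
    X=np.array(X); X=X[~np.isnan(X[:,3])]; print(n,o,np.linalg.lstsq(X[:,:3],X[:,3],rcond=None)[0].round(4))
E
```

```text
top0 [None, 137.0, 138.3, 138.2, 136.8, 136.4, 137.2, 137.3, 137.8, 136.9, 137.0, None] [-0.0024 -0.0031  0.1373]
top26 [None, 132.3, 132.6, 135.5, 136.6, 139.7, 140.8, 142.4, 140.4, 139.4, 137.6, None] [0.0453 0.0463 0.1371]
side0 [None, 138.4, 137.7, 139.3, 136.7, 138.3, 138.1, 140.2, 138.8, 137.9, 137.2, None] [0.0054 0.0029 0.1382]
side26 [None, 132.7, 135.0, 134.9, 137.9, 140.5, 141.9, 144.6, 141.2, 142.1, 135.5, None] [0.0547 0.0473 0.1379]
```

```bash
python3 - <<'E'
from h import *
plan([([.40,-.05,.26],down(2.3),5,120),([.44,.20,.28],down(np.pi/2),5,120)],wmax=8)
E
```

```text
13 rows
[{"travel": [-0.7, 4.7, -0.3], "turn": [0.0, 0.0, 6.5], "fingers": 120},
{"travel": [-0.2, 4.7, -0.3], "turn": [0.0, 0.0, 6.5], "fingers": 120},
{"travel": [0.4, 4.7, -0.3], "turn": [0.0, 0.0, 6.5], "fingers": 120},
{"travel": [0.9, 4.6, -0.2], "turn": [0.0, 0.0, 6.5], "fingers": 120},
{"travel": [1.4, 4.5, -0.3], "turn": [0.0, 0.0, 6.5], "fingers": 120},
{"travel": [2.0, 4.3, -0.3], "turn": [0.0, 0.0, 6.5], "fingers": 120},
{"travel": [2.4, 4.1, -0.3], "turn": [0.0, 0.0, 6.5], "fingers": 120},
{"travel": [2.7, 3.3, -0.3], "turn": [0.0, 0.0, 7.0], "fingers": 120},
{"travel": [3.0, 2.9, -0.4], "turn": [0.0, 0.0, 6.9], "fingers": 120},
{"travel": [3.4, 2.5, -0.3], "turn": [0.0, 0.0, 7.0], "fingers": 120},
{"travel": [3.6, 2.1, -0.3], "turn": [0.0, 0.0, 6.9], "fingers": 120},
{"travel": [3.9, 1.7, -0.4], "turn": [0.0, 0.0, 7.0], "fingers": 120},
{"travel": [4.0, 1.2, -0.3], "turn": [0.0, -0.1, 7.0], "fingers": 120}]
end [0.4405 0.1996 0.2801] [-3.142e+00  1.000e-03  1.570e+00]
```

Call:
{"method": "send_rows", "body": {"moves": [{"travel":[-0.7,4.7,-0.3],"turn":[0,0,6.5],"fingers":120},{"travel":[-0.2,4.7,-0.3],"turn":[0,0,6.5],"fingers":120},{"travel":[0.4,4.7,-0.3],"turn":[0,0,6.5],"fingers":120},{"travel":[0.9,4.6,-0.2],"turn":[0,0,6.5],"fingers":120},{"travel":[1.4,4.5,-0.3],"turn":[0,0,6.5],"fingers":120},{"travel":[2.0,4.3,-0.3],"turn":[0,0,6.5],"fingers":120},{"travel":[2.4,4.1,-0.3],"turn":[0,0,6.5],"fingers":120},{"travel":[2.7,3.3,-0.3],"turn":[0,0,7.0],"fingers":120},{"travel":[3.0,2.9,-0.4],"turn":[0,0,7.0],"fingers":120},{"travel":[3.4,2.5,-0.3],"turn":[0,0,7.0],"fingers":120},{"travel":[3.6,2.1,-0.3],"turn":[0,0,7.0],"fingers":120},{"travel":[3.9,1.7,-0.4],"turn":[0,0,7.0],"fingers":120},{"travel":[4.0,1.2,-0.3],"turn":[0,0,7.0],"fingers":120},{"travel":[0,0,0],"turn":[0,0,0],"fingers":120},{"travel":[0,0,0],"turn":[0,0,0],"fingers":120}]}}

```text
t: 59.82
tcp_pos: [0.4393, 0.1995, 0.2797]
orientation: [-3.141, 0.001, 1.57]
contact_force: [-0.1, -1.1, -0.3]
width: 0.525
```

```bash
python3 - <<'E'
from h import *
f=snap('wrist','w27.png'); a=cv2.imread('pics/w27.png')[20:160,180:330]; cv2.imwrite('pics/w27c.png',cv2.resize(a,None,fx=4.2,fy=4.2,interpolation=cv2.INTER_CUBIC))
for c in ('top','side'):
    P=cloud(snap(c,c+'28.png')).reshape(-1,3)
    m=(abs(P[:,0]-.594)<.09)&(abs(P[:,1]+.206)<.09)&(P[:,2]>.125)&(P[:,2]<.139); print(c,fitcirc(P[m]))
    b=P[(P[:,0]>.38)&(P[:,0]<.6)&(P[:,1]>-.04)&(P[:,1]<.17)&(P[:,2]>-.01)&(P[:,2]<.09)]; print(np.percentile(b[:,2],[90,99,99.8]))
E
```

```text
top (array([ 0.59223015, -0.20889646,  0.06532783]), np.float64(0.0027891780715494363))
[0.02772388 0.06613196 0.06860475]
side (array([ 0.58930147, -0.20715049,  0.06506632]), np.float64(0.0028727591236016106))
[0.03124026 0.06691202 0.07011781]
```

View pics/w27c.png

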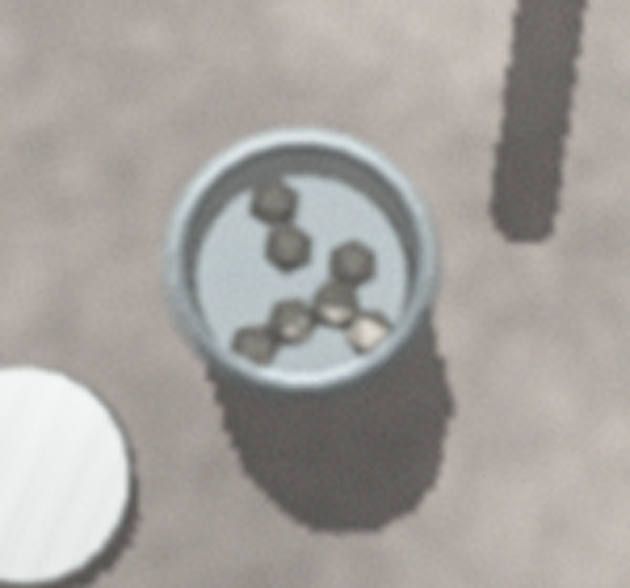

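```bash
python3 - <<'E'
from h import *
print(sense()['contact_force'],sense()['t']); print(job_done())
E
```

```text
[ 0.25650603 -0.23562799 -0.06212378] 59.975
the job is handed in; nothing more can be done
None
```

I carried out every step and handed the job in at 60 s of robot time. It returned no verdict.

- **What I did:** I moved the white funnel onto the jar and tipped the crate with the held scoop, which caught all 5 pebbles. I poured them through the funnel and dropped in the 2 saucer strays. Then I set the empty scoop on the shelf and returned the funnel to the flowerpot.
- **Jar:** the last wrist picture shows all seven pebbles on its floor in one layer. The jar stands upright.
- **Scoop, crate and saucer:** the scoop rests level and empty on the shelf, the crate is swung back empty, and the saucer is empty.
- **Trowel, hide box and lid:** the lid measures where it was at the start. I checked the trowel and hide box by eye only, and they look unmoved.
- **Funnel:** it sits in the pot slightly tilted, by about 0.07 rad from the rim heights (limit 0.15), and its origin is about 2 mm off the pot's axis (limit 12 mm). It was level at the start; I left it because both figures are inside the limits.
- **Disagreements and surprises:** the cameras differed by up to 3 mm in their last rim-centre fits. One stray was knocked toward the saucer's rim during the run, so I measured it again before gripping it.

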